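Swap a detector's dust plug for its lens tube

ROBOT

A 6-joint arm with a two-finger parallel gripper is mounted at the origin on the work surface. World frame = base frame: x ahead of the robot, y to its left, z up, the work surface at z = 0. Lengths are in mm, angles in rad, forces in N, time in s.
With the tool pointing down it reaches from about 275 to 975 mm from the base axis. Payload 8.4 kg.
Tool frame: the origin (TCP) lies on the mounting face of the last link; the fingertips stand 190 mm ahead of it and the grasp point (between the pads) lies 171 mm ahead of it; z points along the fingers, y is the direction in which the jaws open and shut (so a half turn about z gives the same grasp; the last joint's range is limited). The gripper opens to 92 mm and grips with 3 to 60 N. Pads are 20 mm wide; open, the fingers measure 128 mm over their backs; the gripper's body (75 mm by 189 mm) begins 69 mm behind the grasp point.
Start: joints at [1.34, 0.353, 1.633, -0, 1.155, -0.002], TCP at [141.754, 608.716, 404.683] pointing down, gripper open.
Joint ranges: [-2.63, 2.63], [-0.92, 2.1], [0.06, 2.66], [-1.3, 4.44], [0, 2.69], [-3.02, 3.02]. Speed limits (rad/s): [2.22, 2.22, 2.79, 3.14, 3.14, 3.14].

INTERFACE

Orientations are given as [roll, pitch, yaw] about the fixed x, y, z axes, in that order (R = Rz(yaw) Ry(pitch) Rx(roll)).
In Python, from cell import * gives the robot as it stands.
- The arm moves only by the tool arm_command, never from a script. Its argument "rows" is text: rows parted by semicolons, each of 5 numbers parted by spaces: the opening, from 0 (shut) to 1 (fully open), then the shift along the world's x, y, z in m, then the turn about the world's z in rad. In form: grip dx dy dz twist; .... A call has 1 to 20 rows; each row shifts and turns the pose as measured when the row begins; what a row does not reach is not made up. A row lasts 1/12 s, in which the tool goes at most 41.7 mm and 7.16 degrees, less where a joint would pass 70% of its speed; a pose out of reach is approached as far as the arm can. A call with a gripper value outside its range is refused whole. The fingers move at their own pace and stop on an object; the grip force is fixed at half the most. Time passes only in rows, so rows that do not move let the fingers close. It gives the time, the measured TCP pose, the force and the opening at its end, in the units of the state.
- read_state(): the state, without advancing time (a new reading comes with each control period).
- read_camera(name): name is "side" or "top" or "wrist"; returns the picture (420x560x3 uint8, red, green, blue); there is no depth.
- camera_model(name): a dict with "mtx" (3x3 intrinsics, pixels), "eye" and "rotation" of the camera in the world; the wrist camera has in their place "mount" (4x4, takes a point from camera to tool coordinates, whose origin is the TCP and whose axes are the flange's). Camera axes: x right, y down, z forward; pixel columns grow to the right and rows downward; lengths in mm; the calibration is good to about 2 mm. A picture is of the moment at which its call begins: read the wrist's pose just before it. camera_model takes no time and is no camera call.
- finish_job(): hands the job in, once; it reports no verdict.
The state is a dict: "time_s": time; "joints": joint angles; "qvel": joint speeds; "joint_efforts": joint torques, N m; "tool_pos": TCP position; "ee_rot": TCP orientation; "contact_force": force on the tool from outside, world axes, zero at the start; "ft_torque": the same for the moment, N m; "width": opening from 0.0 (shut) to 1.0 (fully open).
Only numpy, scipy, OpenCV 4.12 (cv2) and the standard library are available. Lean on these libraries where they do the work, as an engineer would, in place of code of your own. Each camera call takes 0.05 s, during which the arm holds its last target.

TASK

Get the detector head ready for use: draw the blue dust plug out of its sleeve and press it down into its matching cutout in the foam insert, then slide the lens tube with the orange ring, bright metal end first, into the sleeve until the front edge of the orange ring is level with the sleeve's mouth, and no deeper. Let go of both and leave everything else on the bench standing where it is.

Things in the scene. Friction and masses are not known exactly. Their poses are not given: they have to be found in the camera images.
- detector: Fixed. Detector head: level round sleeve, axis 90 mm above the bench, before a white box. Origin on the bench below the sleeve's mouth; +x points level into the bore, z up. Sleeve 85 mm long, 52 mm wide at its dark lip, 48 mm behind. Base plate (140 wide, 15 high) begins 30 mm behind the mouth, post (40 wide) 46 mm, box (135 long, 130 wide, top 140 above the bench) 85 mm. All clear under the mouth.
- port (a point): Centre of the sleeve's mouth, in the plane of its outer lip, 90 mm above the bench; same axes as detector. The bore is 31 mm in diameter and 85 mm deep (blind), and flares to 37 mm over the first 8 mm at the mouth.
- plug: Loose blue dust plug, about 60 g (varies), lying level; at first pushed into the sleeve up to its flange; slides out freely. Origin on its axis at the flange face that meets the sleeve's mouth; +x along the axis to the shank's end. Shank 28 mm dia, x = 0 to 45 mm; flange 44 mm dia, x = -6 to 0; round grip 22 mm dia, x = -46 to -6. It balances some 12 mm inside the shank.
- plug_grip (a point): Middle of the plug's grip on its axis, 26 mm behind the plug's origin.
- foam: Fixed. Black hard foam insert with teal cutout floors in a grey tray, 130 mm (its x) by 210 mm (its y), 38 mm high; origin under its centre. The plug's cutout is on its -y side; on the +y side two small cutouts hold the filter slide and the lens cell.
- pocket (a point): The plug's origin when home in its cutout, plug +x along foam +x: 36 mm above the bench, 2 mm below the foam's top; axes of foam. From here along x: shank trough +2.5 to +48 mm, 34 wide, 16 deep (the shank rests on it); flange slot -8.5 to +2.5, 50 wide, 28 deep; finger notch -53 to -8.5, 86 wide, 28 deep: the plug goes in level, held by its grip, a finger each side.
- tube: Loose lens tube, about 150 g (varies), 28 mm dia, 130 mm long, black with a bright steel leading end and an orange ring, lying level in either lane of the cradle. Origin on its axis at the front edge of the orange ring; +x along the axis to the bright end at x = +60 mm (tapered over its last 4 mm); rear end x = -70 mm; ring x = -7 to 0. Balances within 6 mm of its origin.
- mark (a point): The insertion mark: centre of the tube at the front edge of its orange ring (same as the tube's origin). It belongs in the plane of the sleeve's mouth, 60 mm of tube inside.
- tube_front (a point): Centre of the tube's bright leading end, 60 mm ahead of the mark.
- cradle: Fixed. Grey base plate 140 mm (its x) by 130 mm (its y), 8 mm thick, origin under its centre, with white V saddles 8 mm thick, up to 51 mm high, in two lanes at y = +32 and -32 mm. Tube axes lie 55 mm above the bench along its x, leading end to +x; the saddles hold a tube 35 mm ahead of and 62 mm behind its origin; between them it hangs free.
- spare: Leave alone. Spare tube like the lens tube but with a pale blue ring, in the cradle's other lane.
- slide: Leave alone. Aluminium filter slide 24 x 60 x 14 mm in its foam cutout, top 42 mm above the bench. Origin under its centre.
- cell: Leave alone. White lens cell 36 x 36 x 16 mm in its foam cutout, top 44 mm above the bench. Origin under its centre.
- flask: Leave alone. Conical flask, 80 mm wide at the foot, 34 mm at the lip, 140 mm tall, upright. Origin under its centre.
- beaker: Leave alone. Greenish beaker, 66 mm wide, 85 mm tall, upright. Origin under its centre.
- petri: Leave alone. Stack of two petri dishes 91 mm wide, 29 mm high. Origin under its centre.
- glasses: Leave alone. Safety glasses with yellow lenses, 140 mm wide (along y), arms 100 mm long to +x, 41 mm high. Origin under the bridge.
- pen: Leave alone. Marker pen 135 mm long, white with a green cap, lying along its x, 15 mm wide. Origin under the barrel's middle.
There are look-alikes about, which are no part of the job. What is meant by the plug is not red, and is the larger of those in its own colour.

How it is judged:
By the outcome, as a careful person would: the job done as asked, in the order asked, and still so for the second after the job is handed in, with the robot touching nothing.
It also fails if it takes over 64 s, if anything falls off the work surface, if the arm or the gripper's body presses on something with over 40 N, if the wrist force passes 120 N, or if a joint passes its speed limit or range.

## Working session

There is one attempt and no reset: what is moved stays moved. The work goes in short steps, Python scripts to look and compute and a tool call to move; the robot and the scene stay as the last step left them, time stands still between calls to the robot, and variables do not carry over. Pictures are saved under pics/ and viewed, and the job is handed in when it is done.

Besides the shell and the picture viewer there is one more tool, called after "Call:" as a command line: name --argument value ..., lists and objects as JSON in quotes. arm_command: Moves the arm, as the interface text tells. Its arguments: {"type":"object","properties":{"rows":{"type":"string"}},"required":["rows"]}

```bash
mkdir -p pics; ls
python3 - <<'E'
from cell import *
import cv2
s=read_state()
print(s)
for n in ["side","top","wrist"]:
    im=read_camera(n); cv2.imwrite(f"pics/{n}0.png",im[:,:,::-1]); print(n,camera_model(n))
E
```

```text
pics
{'time_s': 0.0, 'joints': array([ 1.33961910e+00,  3.53665356e-01,  1.63409447e+00, -6.74450793e-05,
        1.15517655e+00, -2.40864533e-03]), 'qvel': array([-7.77956107e-04,  4.97428916e-04, -6.70280030e-04,  9.27887683e-04,
       -1.25649359e-03,  8.38745965e-05]), 'joint_efforts': array([-1.15382038e-03, -5.93841183e+01, -3.34202921e+01,  6.96241879e-02,
        2.35369377e-02, -1.17892778e-04]), 'tool_pos': array([141.70319627, 608.50594497, 403.96973455]), 'ee_rot': array([-3.14024878e+00,  5.84298480e-05,  2.91285138e+00]), 'contact_force': array([-0.49629855, -0.50791933, -0.34683803]), 'ft_torque': array([ 0.00812169, -0.0256324 ,  0.03684493]), 'width': 0.9969491608996173}
side {'mtx': array([[408.4935696 ,   0.        , 279.47132727],
       [  0.        , 408.4935696 , 204.84263948],
       [  0.        ,   0.        ,   1.        ]]), 'eye': array([ 275.8045957 , -428.29305321,  787.75567663]), 'rotation': array([-2.39852413,  0.01717176, -0.49688072])}
top {'mtx': array([[447.59991064,   0.        , 274.93964321],
       [  0.        , 447.59991064, 211.44385604],
       [  0.        ,   0.        ,   1.        ]]), 'eye': array([ 443.48291799,  149.90956705, 1380.90942962]), 'rotation': array([-3.05474832,  0.01090711, -1.58877683])}
wrist {'mtx': array([[359.06890309,   0.        , 274.99302106],
       [  0.        , 359.06890309, 207.94706802],
       [  0.        ,   0.        ,   1.        ]]), 'mount': array([[-1.44559798e-03, -9.67694117e-01, -2.52123000e-01,
         6.98698767e+01],
       [ 9.99998914e-01, -1.47086589e-03, -8.82431907e-05,
         5.32034701e-01],
       [-2.85446705e-04, -2.52122854e-01,  9.67695192e-01,
         1.97839080e+01],
       [ 0.00000000e+00,  0.00000000e+00,  0.00000000e+00,
         1.00000000e+00]])}
```

View pics/top0.png

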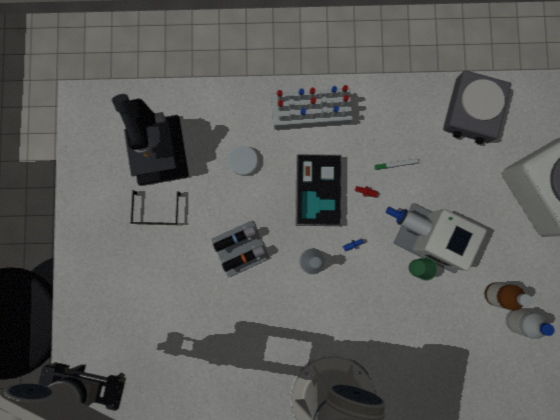

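View pics/side0.png

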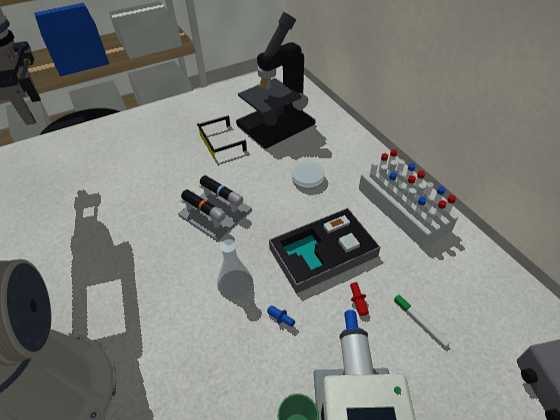

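View pics/wrist0.png

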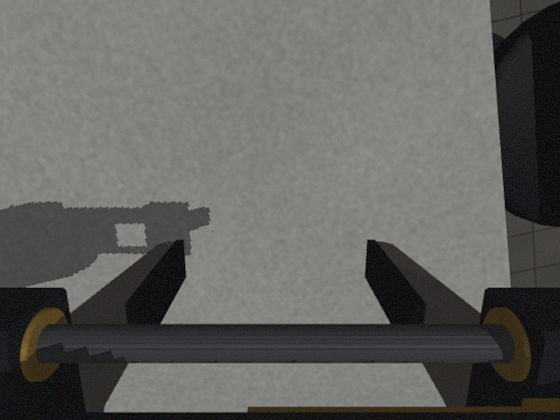

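```bash
cat > h.py <<'E'
from cell import *
import numpy as np, cv2
from scipy.spatial.transform import Rotation as Ro
def cam(n,st=None):
    m=camera_model(n)
    if n!="wrist": return m["mtx"],Ro.from_euler("xyz",m["rotation"]).as_matrix(),np.array(m["eye"])
    T=Ro.from_euler("xyz",st["ee_rot"]).as_matrix(); M=m["mount"]
    return m["mtx"],T@M[:3,:3],T@M[:3,3]+st["tool_pos"]
def ray(c,uv,z):
    K,R,e=c; d=R@np.linalg.solve(K,np.array([uv[0],uv[1],1.])); return e+d*(z-e[2])/d[2]
def proj(c,P):
    K,R,e=c; p=(np.atleast_2d(P)-e)@R; p=p@K.T; return p[:,:2]/p[:,2:]
def crop(im,x0,y0,x1,y1,f,name):
    o=cv2.resize(im[y0:y1,x0:x1,::-1],None,fx=f,fy=f,interpolation=cv2.INTER_CUBIC); cv2.imwrite(name,o)
E
python3 - <<'E'
from h import *
c=cam("top")
for n,uv,z in [("plugend",(388,209),90),("mouthlip",(405,217),90),("boxN",(449,210),140),("smallblue",(354,244),10),("red",(367,191),10),("flask",(313,262),0),("beaker",(423,268),85),("foamTL",(297,155),38),("foamTR",(341,155),38),("foamBL",(297,225),38),("foamBR",(341,225),38),("orange",(242,258),69),("blue",(237,238),69),("cradc",(240,249),8),("petri",(245,160),29),("pen",(397,163),8)]:
    print(n,ray(c,uv,z).round())
t=cv2.imread("pics/top0.png")[:,:,::-1]; s=cv2.imread("pics/side0.png")[:,:,::-1]
crop(t,200,140,480,300,2.8,"pics/topc.png"); crop(s,160,160,460,420,2.3,"pics/sidec.png")
E
```

```text
plugend [ 557. -165.   90.]
mouthlip [ 533. -213.   90.]
boxN [ 547. -321.  140.]
smallblue [459. -77.  10.]
red [ 621. -122.   10.]
flask [406.  49.   0.]
beaker [ 386. -259.   85.]
foamTL [732.  92.  38.]
foamTR [729. -41.  38.]
foamBL [519.  97.  38.]
foamBR [516. -35.  38.]
orange [423. 261.  69.]
blue [482. 275.  69.]
cradc [450. 272.   8.]
petri [721. 251.  29.]
pen [ 707. -218.    8.]
```

View pics/topc.png

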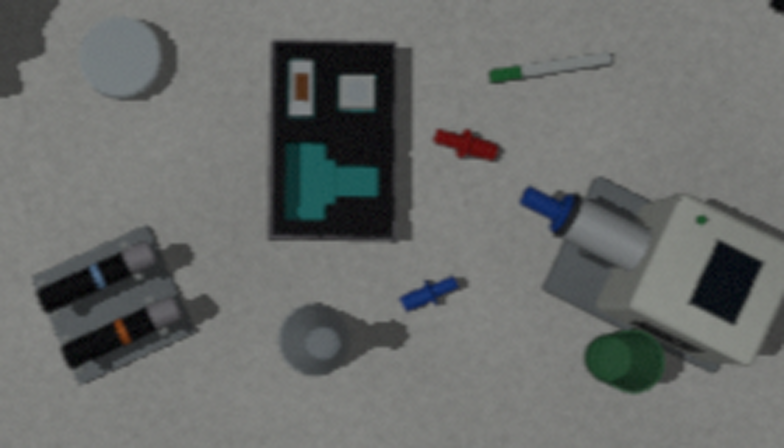

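View pics/sidec.png

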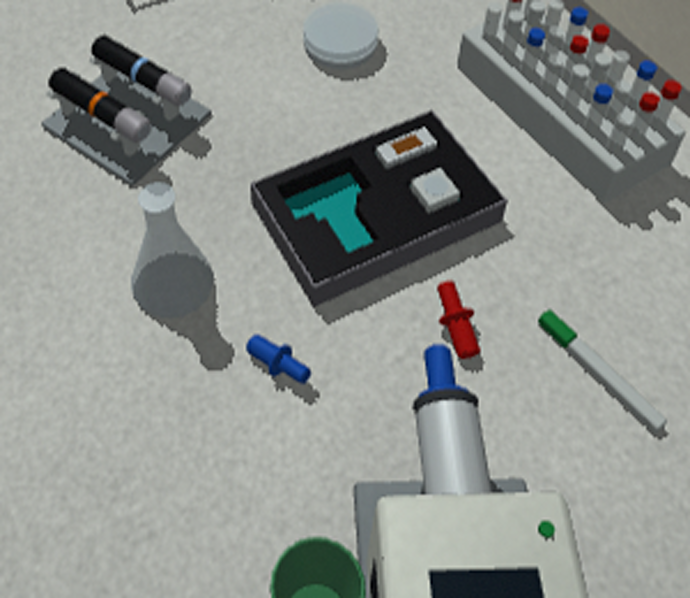

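Candidates (top view): for the plug, blue in the sleeve (396,213), the smaller loose blue (354,244) and the red (367,191). I choose the one in the sleeve, since it is blue and larger. For the tube, orange ring (242,258) and pale blue ring (237,238). I choose orange. The crops back both choices. Next I take closer wrist views, starting with the cradle.

Call:
arm_command --rows "1 0.026 -0.029 0 -0.078;1 0.026 -0.029 0 -0.078;1 0.026 -0.029 0 -0.078;1 0.026 -0.029 0 -0.078;1 0.026 -0.029 0 -0.078;1 0.026 -0.029 0 -0.078;1 0.026 -0.029 0 -0.078;1 0.026 -0.029 0 -0.078;1 0.026 -0.029 0 -0.078;1 0.026 -0.029 0 -0.078;1 0.026 -0.029 0 -0.078;1 0.026 -0.029 0 -0.078;1 0 0 0 0;1 0 0 0 0"

```text
time_s: 1.32
tool_pos: [462.3, 241.9, 401.8]
ee_rot: [-3.141, 0.0, 1.934]
contact_force: [-1.0, 1.0, -0.6]
width: 1.001
```

```bash
cat > shot.py <<'E'
from h import *
import sys,pickle
def shot(name,n="wrist"):
    s=read_state(); im=read_camera(n)
    cv2.imwrite(f"pics/{name}.png",im[:,:,::-1]); pickle.dump(s,open(f"pics/{name}.pkl","wb"))
    return s,im
if __name__=="__main__":
    s,_=shot(sys.argv[1],*(sys.argv[2:3])); print(s["time_s"],s["tool_pos"].round(1),s["ee_rot"].round(3),s["qvel"].round(3),s["contact_force"].round(1),s["width"])
E
python3 shot.py w1
```

```text
1.3167 [462.3 241.9 401.8] [-3.141  0.     1.934] [-0.069  0.012 -0.011 -0.025 -0.005  0.004] [-1.   1.  -0.6] 1.0005418053165402
```

View pics/w1.png

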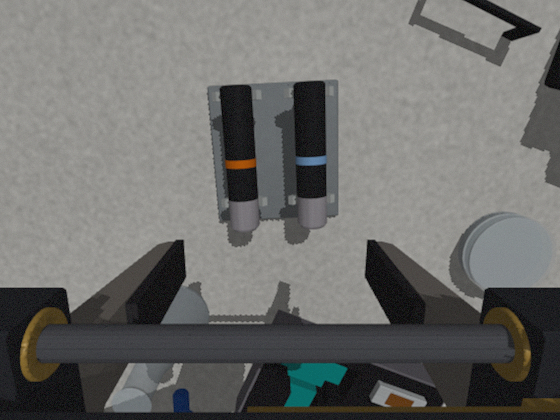

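```bash
cat > tube.py <<'E'
from h import *
import pickle,sys
nm=sys.argv[1]
im=cv2.imread(f"pics/{nm}.png")[:,:,::-1].astype(int); s=pickle.load(open(f"pics/{nm}.pkl","rb")); c=cam("wrist",s)
# orange mask
r,g,b=[im[:,:,i] for i in range(3)]
m=(r>110)&(r>g*1.6)&(g>b*1.3); m[:, 330:]=0; m[300:]=0
ys,xs=np.nonzero(m); print("orange",xs.min(),xs.max(),ys.min(),ys.max(),xs.mean(),ys.mean(),len(xs))
crop(im.astype(np.uint8),200,70,350,240,3.5,"pics/tc.png")
gray=im.mean(2)
for y in range(80,240,8): print(y,gray[y,212:268:2].astype(int))
E
python3 tube.py w1
```

```text
orange 226 255 159 168 240.69957081545064 163.8197424892704 233
80 [149 150 151 152 149 142 146 141 143 143 151 152 152 155 154 149 145 145
 151 154 147 144 148 155 157 153 156 149]
88 [106 103 103  96  30  24  23  17  24  28  24  28  35  34  21  25  31  21
  18  22 105 104 101 103 105 104 106 106]
96 [112 110 129 116  33  27  16  26  28  23  31  27  28  31  26  25  25  32
  16  24  93 113 122 134 131 103 107 105]
104 [ 99 104 106 105  83  24  23  19  30  29  23  27  31  30  16  24  25  23
  32  21  75 105 105 106 106 105 102 103]
112 [103 102 106 103 101   4  21  25  28  28  23  31  34  31  22  24  26  22
  19  22  44 105 105 106 107 106 106 100]
120 [ 58  58  60  58  63  22  19  23  31  19  28  19  31  30  31  27  32  16
  25  25  19  79 107 107 105 107 102 106]
128 [ 88  53  58  62  60  48  14  26  28  23  21  35  27  24  33  26  19  29
  25  24  21  87 103 105 105 105 103 110]
136 [ 88 103 101  95  68  66  16  15  21  22  30  24  32  29  30  21  31  23
  25  22  21  81 104 103 104 105 109 106]
144 [ 80 104 103 107  73  60  27  20  16  25   8  29  32  23  24  25  34  25
  34  20  
[... 640 characters left out ...]
123 100 101  99  81  60  30  14  23  29  23  33  27  26  26  27
  29  30  31  24  12  82 103 100 102 100]
200 [149 155 142  91 102 116 111 133 105  39  22  11  23  18  20  22  20  19
  38  53  76  95 101  95 112 120 133 130]
208 [147 152 152  71  97  98 103  91  59  80  93 100 106 111 119 119 119 119
 116 118 113 108  97  81 100  96  98 100]
216 [150 149 148 117  81  56  55  60  53  73  93  99 106 114 117 120 117 118
 117 116 111 107  93  85  69  94  94 100]
224 [149 150 148 146 151 135 149 146  79  81  89  99 103 106 115 122 114 120
 116 113 111 109  98  83 138 141 142 151]
232 [151 152 144 147 147 147 152 150 102  83  79  80  79  77  85  87  85  88
  83  81 119 145 147 144 143 143 151 148]
```

View pics/tc.png

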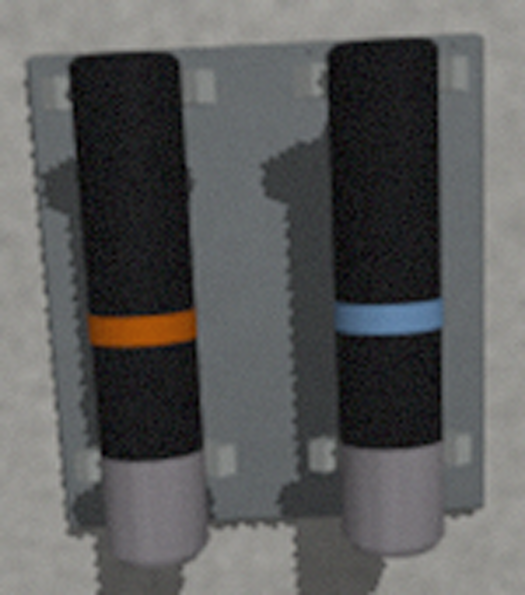

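Run:
```python
from h import *
import pickle
s=pickle.load(open("pics/w1.pkl","rb")); c=cam("wrist",s)
a=ray(c,(235.3,88),55);b=ray(c,(242.3,184),55);d=b-a; y=np.arctan2(d[1],d[0]); print(a,b,"yaw",y)
u=np.array([np.cos(y),np.sin(y),0])
o=ray(c,(240.7,163.8),67)+3.5*u; print("origin",o)
print("front",ray(c,(244.5,231),52), "expect",o+60*u,"rear",ray(c,(236,85.5),67),o-70*u)
for p in [(228,159),(255,159),(229,168.5),(255,168.5)]: pass
t=cam("top");sd=cam("side"); print(proj(t,[o]),proj(sd,[o]))
a=ray(c,(310,88),55);b=ray(c,(312,184),55);d=b-a;print(np.arctan2(d[1],d[0]),ray(c,(311,160.5),67))
```

```text
[398.13952464 316.94404352  55.        ] [431.84141003 239.42581678  55.        ] yaw -1.1606873374274413
origin [426.16635262 255.25461308  67.        ]
front [449.08261771 196.03602874  52.        ] expect [450.08890954 200.22997069  67.        ] rear [399.50233594 318.70501636  67.        ] [398.25670287 319.4500292   67.        ]
[[243.9172935  257.00941492]] [[204.54285337 202.58225964]]
-1.1630492981017349 [481.45132115 282.97801439  67.        ]
```

Call:
arm_command --rows "1 0.019 -0.031 0 -0.042;1 0.019 -0.031 0 -0.042;1 0.019 -0.031 0 -0.042;1 0.019 -0.031 0 -0.042;1 0.019 -0.031 0 -0.042;1 0.019 -0.031 0 -0.042;1 0.019 -0.031 0 -0.042;1 0.019 -0.031 0 -0.042;1 0.019 -0.031 0 -0.042;1 0 0 0 0;1 0 0 0 0;1 0 0 0 0"

```text
time_s: 2.37
tool_pos: [634.5, -33.3, 400.2]
ee_rot: [-3.139, -0.003, 1.571]
contact_force: [-0.5, -0.0, -0.6]
width: 0.999
```

```bash
python3 shot.py w2
```

```text
2.3667 [634.5 -33.3 400.2] [-3.139e+00 -3.000e-03  1.571e+00] [ 0.021  0.002  0.009  0.011  0.007 -0.002] [-0.5 -0.  -0.6] 0.9991072208638611
```

View pics/w2.png

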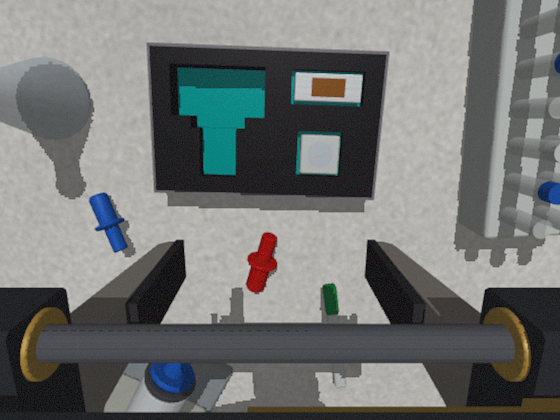

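Run:
```python
from h import *
im=cv2.imread("pics/w2.png")[:,:,::-1]
crop(im,140,35,290,205,3.5,"pics/w2c.png")
```

```text
(no output)
```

View pics/w2c.png

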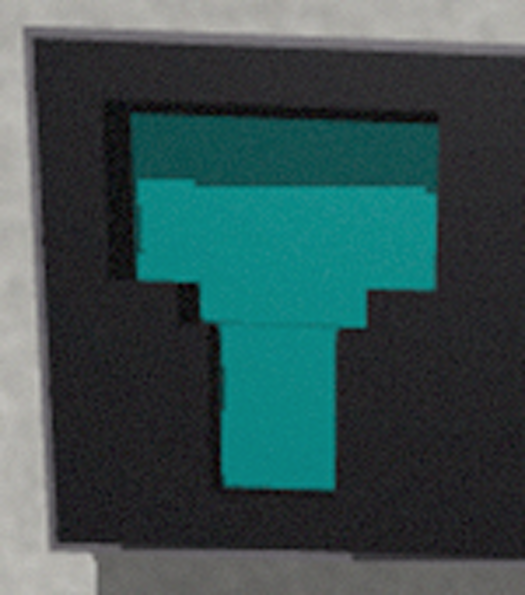

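Run:
```python
from h import *
import pickle
from scipy.optimize import least_squares
s=pickle.load(open("pics/w2.pkl","rb")); c=cam("wrist",s)
# points in pocket frame (x,y; z world), pixel = crop/3.5+offset. image right=+world x = foam +y
pts=[((2.5,-17,22),(220,325)),((48,-17,22),(222,489)),((2.5,17,38),(338,326)),((48,17,38),(336,491)),
((-53,-43,10),(130,113)),((-53,43,10),(439,122)),((-8.5,43,38),(437,291)),((2.5,25,38),(367,328)),((2.5,-25,10),(202,323))]
P=np.array([p for p,_ in pts],float);U=np.array([(u/3.5+140,v/3.5+35) for _,(u,v) in pts])
def W(q):
    x,y,t=q; C,S=np.cos(t),np.sin(t)
    return np.c_[x+C*P[:,0]-S*P[:,1],y+S*P[:,0]+C*P[:,1],P[:,2]]
r=least_squares(lambda q:(proj(c,W(q))-U).ravel(),[580,30,-1.57],loss="soft_l1")
print(r.x); print((proj(c,W(r.x))-U).round(1))
for uv in [(148,43),(388,52),(374,199),(155,191)]: print(ray(c,uv,38))
im=cv2.imread("pics/w2.png")[:,:,::-1]
crop(im,110,340,250,420,5,"pics/w2d.png")
```

```text
[581.46123075  29.05415493  -1.59673258]
[[ 0.2 -0.5]
 [ 0.8 -1.1]
 [-0.4  0.7]
 [ 0.3  1.8]
 [ 0.   0.4]
 [ 0.4  0.1]
 [-0.6 -0.8]
 [-0.1  0.3]
 [-0.3 -0.5]]
[522.77131527 100.17895364  38.        ]
[734.8356246  92.3712725  38.       ]
[731.36310464 -41.19061674  38.        ]
[517.6553366  -32.93859954  38.        ]
```

Call:
arm_command --rows "1 -0.005 -0.036 0 -0.05;1 -0.005 -0.036 0 -0.05;1 -0.005 -0.036 0 -0.05;1 -0.005 -0.036 0 -0.05;1 -0.005 -0.036 0 -0.05;1 -0.005 -0.036 0 -0.05;1 -0.005 -0.036 0 -0.05;1 0 0 0 -0.05;1 0 0 0 -0.04;1 0 0 0 0;1 0 0 0 0"

```text
time_s: 3.33
tool_pos: [595.3, -273.8, 401.3]
ee_rot: [-3.137, -0.007, 1.143]
contact_force: [-0.3, -0.7, -0.4]
width: 0.997
```

```bash
python3 shot.py w3
```

```text
3.3333 [ 595.3 -273.8  401.3] [-3.137 -0.007  1.143] [ 0.019 -0.01   0.009  0.001 -0.002  0.013] [-0.3 -0.7 -0.4] 0.9972620527438959
```

View pics/w3.png

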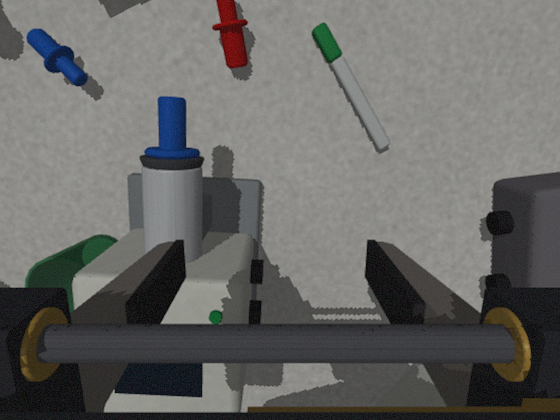

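Run:
```python
from h import *
im=cv2.imread("pics/w3.png")[:,:,::-1]
crop(im,120,85,240,215,4.6,"pics/w3c.png")
```

```text
(no output)
```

View pics/w3c.png

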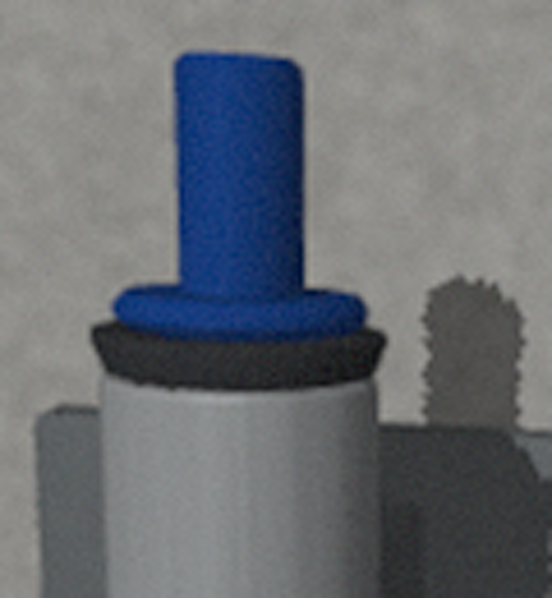

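```bash
cat > port.py <<'E'
from h import *
import pickle
from scipy.optimize import least_squares
s=pickle.load(open("pics/w3.pkl","rb")); c=cam("wrist",s)
X=lambda a:120+a/4.6
Y=lambda b:85+b/4.6
th=np.linspace(0,2*np.pi,181)
def circ(q,x,r):
    px,py,t=q[:3]; z=90; u=np.array([np.cos(t),np.sin(t),0]);n=np.array([-np.sin(t),np.cos(t),0])
    P=np.array([px,py,z])+x*u+r*np.cos(th)[:,None]*n+r*np.sin(th)[:,None]*np.array([0,0,1.])
    return proj(c,P)
def edge(q,x0,x1,r,v,side):
    f=(np.argmin if side<0 else np.argmax)
    A=circ(q,x0,r);B=circ(q,x1,r);a=A[f(A[:,0])];b=B[f(B[:,0])]
    return a[0]+(b[0]-a[0])*(v-a[1])/(b[1]-a[1])
def res(q):
    o=[]
    for (u,v,x0,x1,r,sd) in [(177,75,-46,-6,11,-1),(181,270,-46,-6,11,-1),(301,75,-46,-6,11,1),(303.5,270,-46,-6,11,1),
      (102,400,8,60,24,-1),(106,590,8,60,24,-1),(377,400,8,60,24,1),(379,590,8,60,24,1)]:
        o.append(edge(q,x0,x1,r,Y(v),sd)-X(u))
    e=circ(q,-46,11); o.append(e[:,1].min()-Y(52))
    e=circ(q,0,22); o.append(e[:,1].max()-Y(341))
    e=circ(q,0,26); o.append(e[:,0].min()-X(90)); o.append(e[:,0].max()-X(387))
    return np.array(o)
r=least_squares(res,[545,-205,-2.0],loss="soft_l1"); print(r.x,res(r.x).round(1))
sd=cam("side");tp=cam("top");q=r.x;u=np.array([np.cos(q[2]),np.sin(q[2]),0]);p=np.array([q[0],q[1],90])
for L in (-46,0,85): print(L,proj(sd,[p+L*u]).round(1),proj(tp,[p+L*u]).round(1))
E
python3 port.py
```

```text
[ 536.26270836 -201.82115397   -2.05795657] [-1.2 -1.2  1.1  0.7 -0.5  0.   0.8  0.1 -0.5  0.6 -1.2  1.3]
-46 [[350.5 311.4]] [[386.8 208.8]]
0 [[353.8 334.8]] [[401.2 215.9]]
85 [[360.6 383.9]] [[428.  229.2]]
```

```bash
cat > gp.py <<'E'
from h import *
import sys
s=read_state();R=Ro.from_euler("xyz",s["ee_rot"]).as_matrix();g=s["tool_pos"]+171*R[:,2]
print("t",s["time_s"],"grasp",g.round(1),"rot",s["ee_rot"].round(3),"F",s["contact_force"].round(1),"w",round(s["width"],3))
if len(sys.argv)>1:
    t=np.array([float(a) for a in sys.argv[1:5]]); print("need",(t[:3]-g).round(1),"twist",round(t[3]-s["ee_rot"][2],3))
E
python3 gp.py 548.4 -178.8 90 1.0836
```

```text
t 3.3833 grasp [ 595.2 -272.2  230.4] rot [-3.137 -0.007  1.143] F [-0.4  0.6 -0.6] w 1.001
need [ -46.8   93.4 -140.4] twist -0.059
```

Call:
arm_command --rows "0.7 -0.012 0.024 0 -0.015;0.7 -0.012 0.024 0 -0.015;0.7 -0.012 0.024 0 -0.015;0.7 -0.011 0.022 0 -0.014;0.7 0 0 0 0;0.7 0 0 0 0"

```text
time_s: 3.88
tool_pos: [546.6, -169.3, 401.4]
ee_rot: [-3.137, -0.008, 1.098]
contact_force: [0.7, -0.2, 0.1]
width: 0.699
```

```bash
python3 gp.py 548.4 -178.8 90 1.0836; python3 shot.py w4
```

```text
t 3.8833 grasp [ 546.6 -167.8  230.4] rot [-3.137 -0.008  1.098] F [ 0.7 -0.2  0.1] w 0.699
need [   1.8  -11.  -140.4] twist -0.015
3.8833 [ 546.6 -169.3  401.4] [-3.137 -0.008  1.098] [ 0.045 -0.028  0.037  0.011  0.006  0.01 ] [ 0.7 -0.2  0.1] 0.6989131729590793
```

View pics/w4.png

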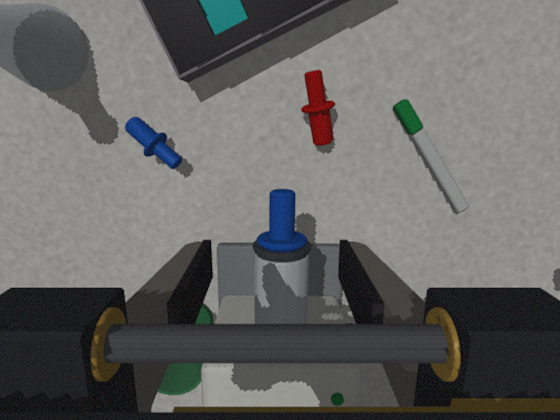

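Run:
```python
from h import *
import pickle
s=pickle.load(open("pics/w4.pkl","rb")); c=cam("wrist",s)
q=[536.26,-201.82,-2.058];u=np.array([np.cos(q[2]),np.sin(q[2]),0]);p=np.array([q[0],q[1],90])
for L in (-46,-6,0): print(L,proj(c,[p+L*u+[0,0,0]]).round(1))
im=cv2.imread("pics/w4.png")[:,:,::-1].astype(int);m=(im[:,:,2]>im[:,:,0]*1.8)&(im[:,:,2]>60)
for y in range(186,256,6):
    x=np.nonzero(m[y,240:320])[0]
    if len(x): print(y,x.min()+240,x.max()+240,(x.min()+x.max())/2+240)
```

```text
-46 [[283.4 191.1]]
-6 [[282.5 236.9]]
0 [[282.4 243.5]]
192 271 293 282.0
198 270 294 282.0
204 270 294 282.0
210 270 294 282.0
216 270 294 282.0
222 270 293 281.5
228 270 293 281.5
234 261 302 281.5
240 257 306 281.5
246 261 302 281.5
252 280 286 283.0
```

Call:
arm_command --rows "0.7 0.001 -0.005 -0.02 -0.008;0.7 0 -0.004 -0.03 -0.005;0.7 0 0 -0.03 0;0.7 0 0 -0.03 0;0.7 0 0 -0.015 0;0.7 0 0 0 0;0.7 0 0 0 0"

```text
time_s: 4.52
tool_pos: [552.0, -180.9, 274.4]
ee_rot: [3.136, -0.009, 1.093]
contact_force: [0.3, -0.3, 0.2]
width: 0.699
```

```bash
python3 gp.py 548.4 -178.8 90 1.0836
```

```text
t 4.5167 grasp [ 553.5 -180.   103.4] rot [ 3.136 -0.009  1.093] F [ 0.3 -0.3  0.2] w 0.699
need [ -5.1   1.2 -13.4] twist -0.009
```

Call:
arm_command --rows "0.7 -0.003 0.001 -0.007 -0.009;0.7 -0.002 0 -0.006 0;0.7 0 0 0 0;0.7 0 0 0 0"

```text
time_s: 4.85
tool_pos: [548.3, -180.8, 263.4]
ee_rot: [3.132, -0.009, 1.083]
contact_force: [-0.1, 0.4, -0.5]
width: 0.701
```

```bash
python3 gp.py 548.4 -178.8 90 1.0836; python3 shot.py w5
```

```text
t 4.85 grasp [ 550.6 -180.2   92.4] rot [ 3.132 -0.009  1.083] F [-0.1  0.4 -0.5] w 0.701
need [-2.2  1.4 -2.4] twist 0.0
4.85 [ 548.3 -180.8  263.4] [ 3.132 -0.009  1.083] [-0.001 -0.005  0.003 -0.002 -0.004 -0.004] [-0.1  0.4 -0.5] 0.7011322691355383
```

View pics/w5.png

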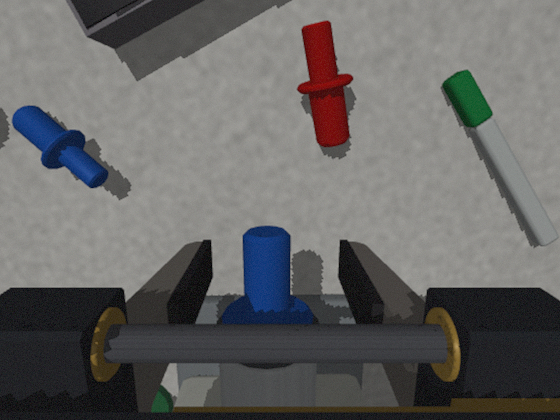

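Call:
arm_command --rows "0.7 -0.003 0.002 -0.003 0;0.7 0 0 0 0;0.7 0 0 0 0;0 0 0 0 0;0 0 0 0 0;0 0 0 0 0;0 0 0 0 0;0 0 0 0 0"

```text
time_s: 5.57
tool_pos: [545.7, -178.7, 262.4]
ee_rot: [3.128, -0.01, 1.084]
contact_force: [-0.4, 0.9, -0.5]
width: 0.36
```

```bash
python3 gp.py 548.4 -178.8 90 1.0836
```

```text
t 5.5667 grasp [ 548.7 -178.3   91.5] rot [ 3.128 -0.01   1.084] F [-0.4  0.9 -0.5] w 0.36
need [-0.3 -0.5 -1.5] twist -0.0
```

Call:
arm_command --rows "0 0 0 0 0;0 0 0 0 0;0 0 0 0 0"

```text
time_s: 5.82
tool_pos: [545.7, -178.7, 262.4]
ee_rot: [3.128, -0.01, 1.084]
contact_force: [-0.4, -0.1, 0.9]
width: 0.232
```

Call:
arm_command --rows "0 0.0047 0.0088 0 0;0 0.0047 0.0088 0 0;0 0.0047 0.0088 0 0;0 0.0047 0.0088 0 0"

```text
time_s: 6.15
tool_pos: [565.4, -141.7, 262.3]
ee_rot: [3.128, -0.01, 1.081]
contact_force: [0.4, 0.2, -0.9]
width: 0.229
```

```bash
python3 gp.py 548.4 -178.8 90 1.0836; python3 shot.py w6
```

```text
t 6.15 grasp [ 568.2 -141.3   91.3] rot [ 3.128 -0.01   1.081] F [ 0.4  0.2 -0.9] w 0.229
need [-19.8 -37.5  -1.3] twist 0.002
6.15 [ 565.4 -141.7  262.3] [ 3.128 -0.01   1.081] [ 0.226  0.04  -0.068 -0.001  0.027  0.227] [ 0.4  0.2 -0.9] 0.22943583276329937
```

View pics/w6.png

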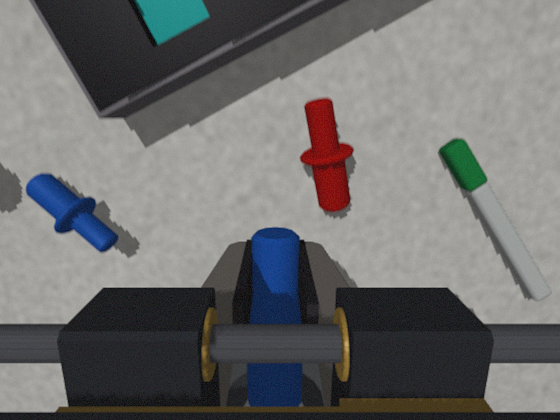

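Call:
arm_command --rows "0 0.0056 0.0106 0 0;0 0.0056 0.0106 0 0;0 0.0056 0.0106 0.005 0;0 0 0.02 0.01 0.06;0 0 0.025 0.01 0.065;0 0 0.025 0 0.065;0 0 0.025 0 0.065;0 0 0.025 0 0.065;0 0 0.015 0 0.065;0 0 0.01 0 0.065;0 0 0 0 0;0 0 0 0 0"

```text
time_s: 7.2
tool_pos: [587.8, 56.6, 292.0]
ee_rot: [3.124, -0.012, 1.556]
contact_force: [0.3, -0.6, -0.4]
width: 0.228
```

```bash
python3 gp.py 582.4 55 36 1.5366; python3 shot.py w7
```

```text
t 7.2 grasp [590.9  58.7 121. ] rot [ 3.124 -0.012  1.556] F [ 0.3 -0.6 -0.4] w 0.228
need [ -8.5  -3.7 -85. ] twist -0.02
7.2 [587.8  56.6 292. ] [ 3.124 -0.012  1.556] [ 0.031 -0.003 -0.009  0.006  0.006 -0.006] [ 0.3 -0.6 -0.4] 0.22765912670994817
```

View pics/w7.png

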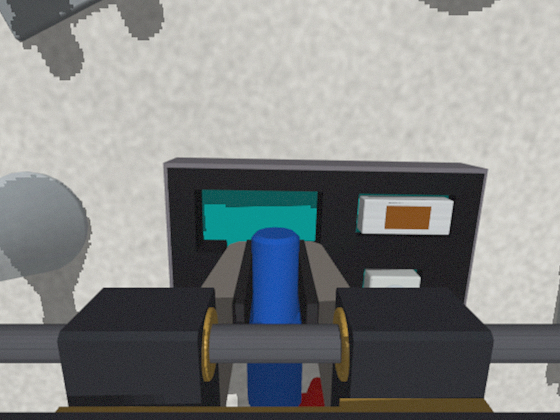

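Run:
```python
from h import *
import pickle
s=pickle.load(open("pics/w7.pkl","rb")); c=cam("wrist",s)
t=-1.605;q=np.array([581.5,29,0]);u=np.array([np.cos(t),np.sin(t),0]);n=np.array([-u[1],u[0],0])
im=cv2.imread("pics/w7.png")
for z,col in ((38,(0,0,255)),(10,(0,255,255))):
    P=[q+a*u+b*n+[0,0,z] for a,b in ((-8.5,-43),(-53,-43),(-53,43),(-8.5,43))]
    p=proj(c,P); print(z,p.round(1)); cv2.polylines(im,[np.round(p*16).astype(np.int32)],False,col,1,cv2.LINE_AA,4)
crop(im[:,:,::-1],150,150,350,290,4,"pics/w7c.png")
```

```text
38 [[196.9 252.5]
 [194.6 189.4]
 [323.9 191.2]
 [320.7 253.8]]
10 [[204.  239.4]
 [202.2 182.2]
 [318.2 183.9]
 [315.5 240.7]]
```

View pics/w7c.png

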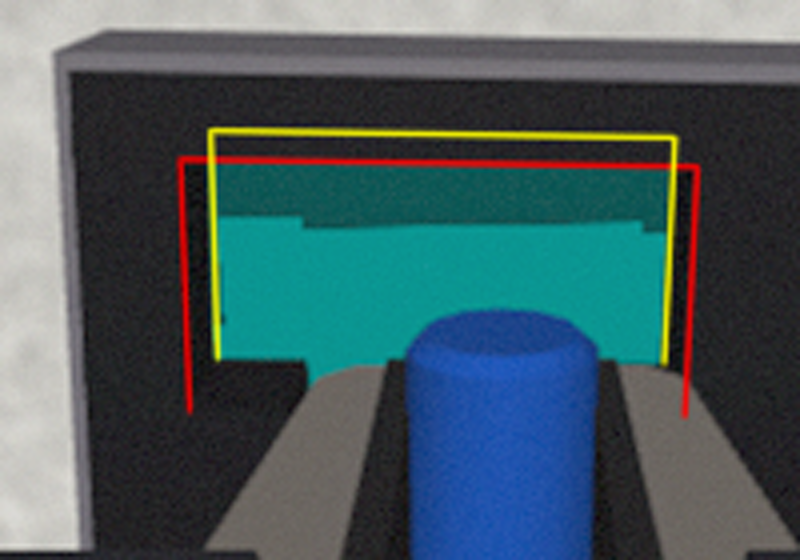

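Call:
arm_command --rows "0 -0.005 -0.002 -0.01 -0.01;0 -0.004 -0.002 -0.02 -0.01;0 0 0 -0.02 0;0 0 0 -0.008 0;0 0 0 0 0"

```text
time_s: 7.67
tool_pos: [577.7, 49.0, 231.4]
ee_rot: [3.122, -0.012, 1.522]
contact_force: [-0.0, -1.1, 0.0]
width: 0.227
```

```bash
python3 gp.py 582.4 55 36 1.5366
```

```text
t 7.6667 grasp [581.2  50.8  60.4] rot [ 3.122 -0.012  1.522] F [-0.  -1.1  0. ] w 0.227
need [  1.2   4.2 -24.4] twist 0.014
```

Call:
arm_command --rows "0 0.001 0.004 0.002 0.014;0 0 0 0 0"

```text
time_s: 7.83
tool_pos: [578.4, 52.0, 233.0]
ee_rot: [3.124, -0.011, 1.535]
contact_force: [-1.1, -0.8, -0.4]
width: 0.227
```

```bash
python3 gp.py 582.4 55 36 1.5366; python3 shot.py w8; python3 shot.py s8 side
```

```text
t 7.8333 grasp [581.6  53.9  62.1] rot [ 3.124 -0.011  1.535] F [-1.1 -0.8 -0.4] w 0.227
need [  0.8   1.1 -26.1] twist 0.002
7.8333 [578.4  52.  233. ] [ 3.124 -0.011  1.535] [-0.019  0.001  0.006 -0.007 -0.     0.016] [-1.1 -0.8 -0.4] 0.2273049166880678
7.8833 [578.4  51.9 233.1] [ 3.124 -0.011  1.534] [ 0.003 -0.008 -0.001 -0.    -0.004  0.004] [ 0.   0.  -0.9] 0.22941956538419794
```

View pics/w8.png

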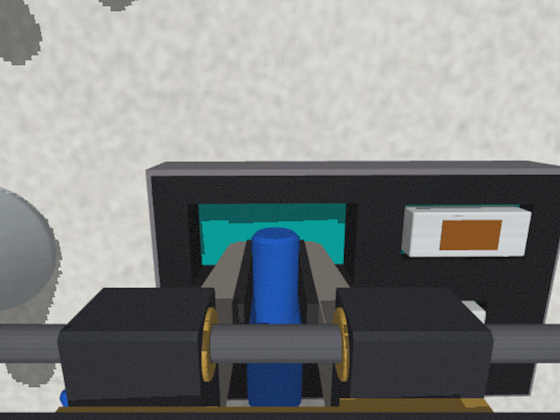

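View pics/s8.png

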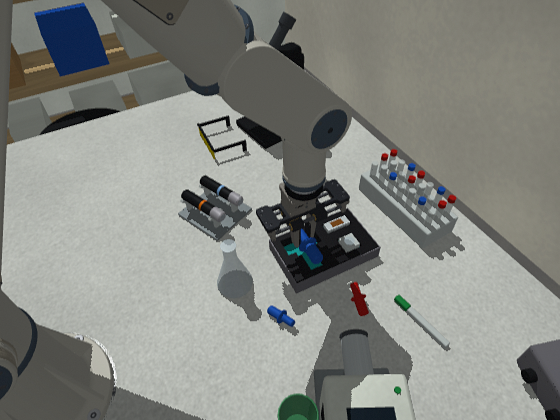

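Run:
```python
from h import *
im=cv2.imread("pics/s8.png")[:,:,::-1]
crop(im,250,180,390,300,5.5,"pics/s8c.png")
```

```text
(no output)
```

View pics/s8c.png

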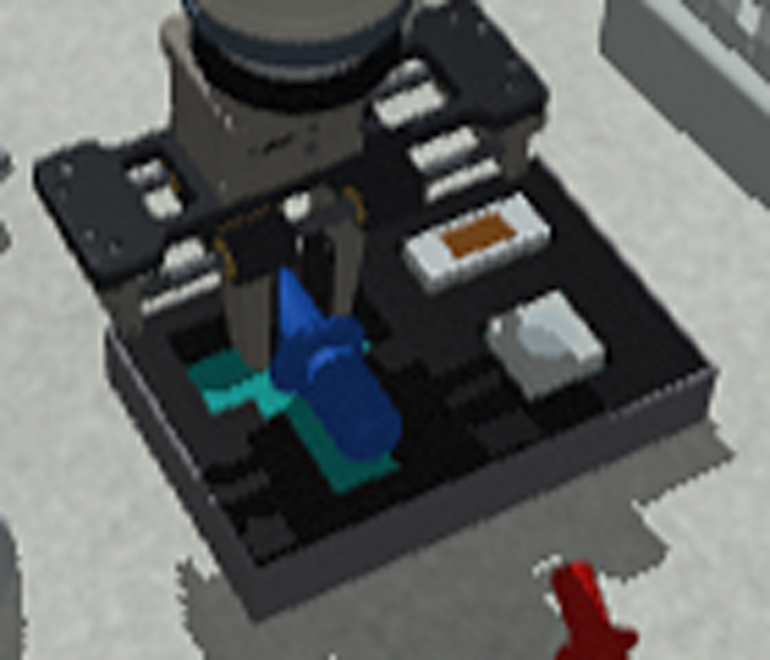

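Call:
arm_command --rows "0 0.001 0.001 -0.008 0.001;0 0 0 -0.008 0;0 0 0 -0.005 0;0 0 0 0 0"

```text
time_s: 8.27
tool_pos: [580.1, 53.2, 212.4]
ee_rot: [3.12, -0.012, 1.535]
contact_force: [0.8, 0.4, -0.7]
width: 0.228
```

```bash
python3 gp.py 582.4 55 36 1.5366
```

```text
t 8.2667 grasp [583.9  55.1  41.4] rot [ 3.12  -0.012  1.535] F [ 0.8  0.4 -0.7] w 0.228
need [-1.5 -0.1 -5.4] twist 0.001
```

Call:
arm_command --rows "0 -0.0015 0 -0.004 0;0 0 0 -0.002 0;0 0 0 0 0"

```text
time_s: 8.52
tool_pos: [579.3, 53.8, 206.4]
ee_rot: [3.118, -0.013, 1.535]
contact_force: [-2.1, -1.2, 5.7]
width: 0.228
```

```bash
python3 gp.py 582.4 55 36 1.5366; python3 shot.py s9 side;  python3 - <<'E'
from h import *
im=cv2.imread("pics/s9.png")[:,:,::-1]
crop(im,250,180,390,300,5.5,"pics/s9c.png")
E
```

```text
t 8.5167 grasp [583.4  55.9  35.5] rot [ 3.118 -0.013  1.535] F [-2.1 -1.2  5.7] w 0.228
need [-1.  -0.9  0.5] twist 0.002
8.5167 [579.3  53.8 206.4] [ 3.118 -0.013  1.535] [ 0.001 -0.006  0.001 -0.001 -0.     0.001] [-2.1 -1.2  5.7] 0.22817780002028606
```

View pics/s9c.png

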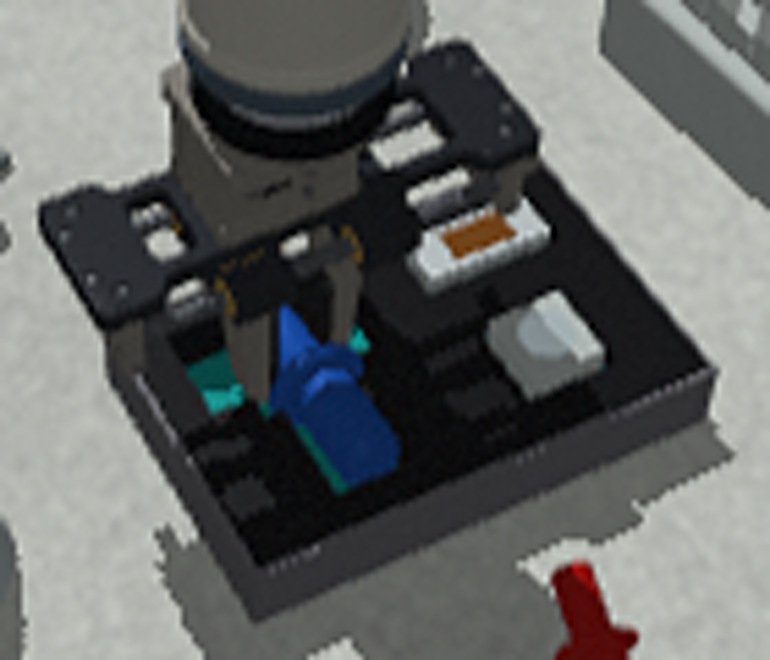

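Call:
arm_command --rows "0.38 0 0 0 0;0.38 0 0 0 0;0.38 0 0 0 0;0.38 0 0 0.005 0;0.38 0 0 0.02 0;0.38 0 0 0.03 0;0.38 0 0 0.03 0;0.38 0 0 0.03 0;0.38 0 0.015 0.03 0;0.38 0 0 0 0"

```text
time_s: 9.4
tool_pos: [577.3, 68.5, 356.5]
ee_rot: [3.123, -0.012, 1.534]
contact_force: [1.9, 1.2, 0.4]
width: 0.381
```

```bash
python3 gp.py 582.4 55 36 1.5366; python3 shot.py w10;python3 shot.py s10 side;  python3 - <<'E'
from h import *
im=cv2.imread("pics/s10.png")[:,:,::-1]
crop(im,250,180,390,300,5.5,"pics/s10c.png")
E
```

```text
t 9.4 grasp [580.5  70.4 185.5] rot [ 3.123 -0.012  1.534] F [1.9 1.2 0.4] w 0.381
need [   1.9  -15.4 -149.5] twist 0.003
9.4 [577.3  68.5 356.5] [ 3.123 -0.012  1.534] [-0.042  0.024  0.052 -0.026 -0.051 -0.041] [1.9 1.2 0.4] 0.38091680665697913
9.45 [576.6  67.6 354.1] [ 3.125 -0.011  1.535] [-0.011  0.049  0.056 -0.007 -0.042 -0.013] [-0.4 -0.8 -0.3] 0.3807721279253196
```

View pics/s10c.png

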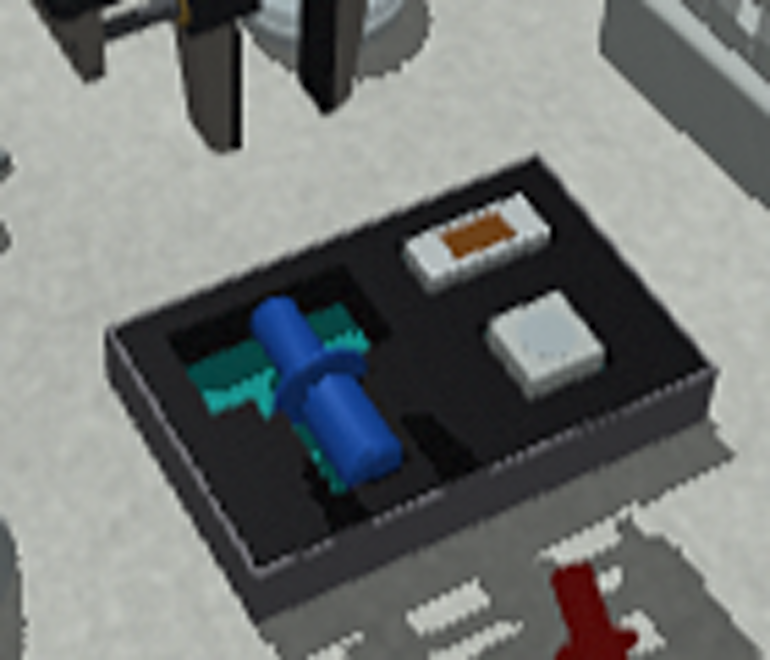

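View pics/w10.png

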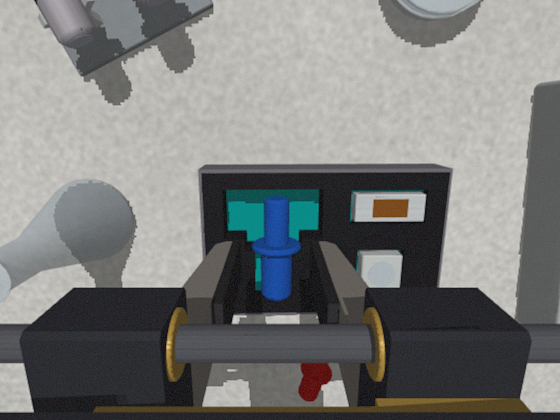

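```bash
cat > chk.py <<'E'
from h import *
import pickle,sys
t=float(sys.argv[3]) if len(sys.argv)>3 else -1.605
q=np.array([581.5,29,36]);u=np.array([np.cos(t),np.sin(t),0]);n=np.array([-u[1],u[0],0]);th=np.linspace(0,2*np.pi,60)
for nm,cn in (("w10","wrist"),("s10","side")):
    s=pickle.load(open(f"pics/{nm}.pkl","rb")); c=cam(cn,s); im=cv2.imread(f"pics/{nm}.png"); 
    f=4; x0,y0=(180,150) if cn=="wrist" else (260,190)
    o=cv2.resize(im[y0:y0+150,x0:x0+180],None,fx=f,fy=f,interpolation=cv2.INTER_CUBIC)
    for a,r in ((-46,11),(-6,22),(0,22),(45,14)):
        P=q+a*u+r*np.cos(th)[:,None]*n+r*np.sin(th)[:,None]*np.array([0,0,1]);p=(proj(c,P)-[x0,y0]+.5)*f
        cv2.polylines(o,[p.astype(np.int32)],True,(0,0,255),1,cv2.LINE_AA)
    cv2.imwrite(f"pics/{nm}k.png",o)
E
python3 chk.py
```

```text
(no output)
```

View pics/w10k.png

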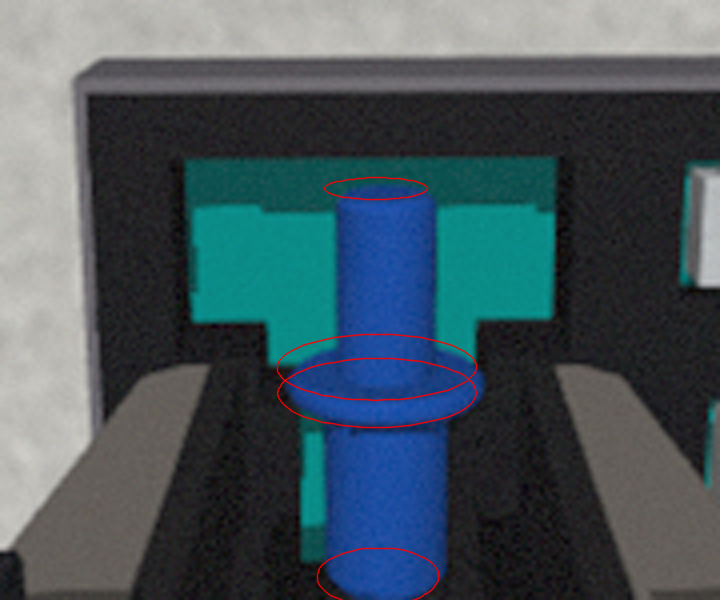

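View pics/s10k.png

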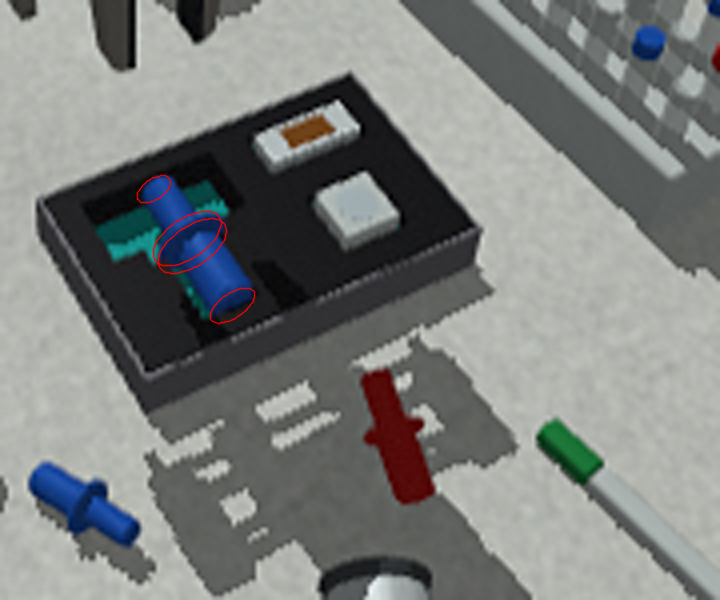

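Run:
```python
from h import *
import pickle
t=-1.605;u=np.array([np.cos(t),np.sin(t),0]);n=np.array([-u[1],u[0],0]);th=np.linspace(0,2*np.pi,60)
q=np.array([581.5,29,36])+2.3*n
c=cam("side"); im=cv2.imread("pics/s10.png"); f=9;x0,y0=285,225
o=cv2.resize(im[y0:y0+62,x0:x0+85],None,fx=f,fy=f,interpolation=cv2.INTER_CUBIC)
for a,r in ((-46,11),(-6,22),(0,22),(45,14)):
    P=q+a*u+r*np.cos(th)[:,None]*n+r*np.sin(th)[:,None]*np.array([0,0,1]);p=(proj(c,P)-[x0,y0]+.5)*f
    cv2.polylines(o,[p.astype(np.int32)],True,(0,0,255),1,cv2.LINE_AA)
# trough top outline z=38, notch
q0=np.array([581.5,29,38])
for pts in (((2.5,-17),(48,-17),(48,17),(2.5,17)),((-8.5,-43),(-53,-43),(-53,43),(-8.5,43))):
    p=(proj(c,[q0+a*u+b*n for a,b in pts])-[x0,y0]+.5)*f; cv2.polylines(o,[p.astype(np.int32)],True,(0,255,255),1,cv2.LINE_AA)
cv2.imwrite("pics/s10z.png",o)
```

```text
(no output)
```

View pics/s10z.png

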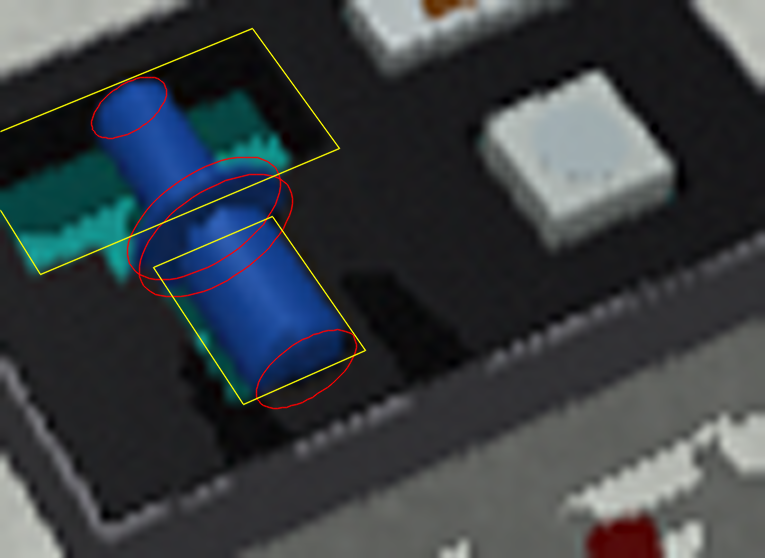

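Call:
arm_command --rows "0.48 -0.025 0.0315 0 0.07;0.48 -0.025 0.0315 0 0.07;0.48 -0.025 0.0315 0 0.07;0.48 -0.025 0.0315 0 0.07;0.48 -0.025 0.0315 0 0.07;0.48 -0.02 0.025 0 0.07;0.48 0 0 0 0;0.48 0 0 0 0"

```text
time_s: 10.17
tool_pos: [421.2, 250.7, 340.8]
ee_rot: [-3.14, -0.007, 1.97]
contact_force: [0.5, -0.8, 0.0]
width: 0.477
```

```bash
python3 gp.py 418.2 273.6 55 1.981; python3 shot.py w11
```

```text
t 10.1667 grasp [420.5 251.8 169.8] rot [-3.14  -0.007  1.97 ] F [ 0.5 -0.8  0. ] w 0.477
need [  -2.3   21.8 -114.8] twist 0.011
10.1667 [421.2 250.7 340.8] [-3.14  -0.007  1.97 ] [ 0.047  0.01   0.03   0.014 -0.005 -0.009] [ 0.5 -0.8  0. ] 0.477317950909133
```

View pics/w11.png

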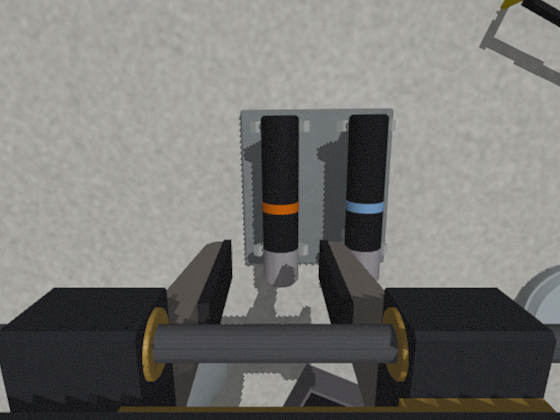

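```bash
cat > tb.py <<'E'
from h import *
import pickle,sys
nm=sys.argv[1]
from scipy.optimize import least_squares
s=pickle.load(open(f"pics/{nm}.pkl","rb")); c=cam("wrist",s)
im=cv2.imread(f"pics/{nm}.png")[:,:,::-1].astype(int)
r,g,b=[im[:,:,i] for i in range(3)]
m=(r>110)&(r>g*1.6)&(g>b*1.3); m[320:]=0; m[:,450:]=0;m[:,:150]=0
ys,xs=np.nonzero(m); cx=xs.mean(); print("orange",xs.min(),xs.max(),ys.min(),ys.max(),cx.round(1),ys.mean().round(1))
gray=im.mean(2)
M=[]
for y in range(ys.min()-80,ys.min()-8,6):
    if y<0: continue
    row=gray[y]; x=int(cx); a=x
    while row[a]<45: a-=1
    e=x
    while row[e]<45: e+=1
    M.append((y,a+1,e-1,(a+e)/2))
print(M)
M=np.array(M); k=np.polyfit(M[:,0],M[:,3],1)
A=ray(c,(np.polyval(k,ys.min()-80),ys.min()-80),55);B=ray(c,(np.polyval(k,ys.mean()),ys.mean()),55);d=B-A;y=np.arctan2(d[1],d[0])
u=np.array([np.cos(y),np.sin(y),0]);print("yaw",y,"origin",ray(c,(cx,ys.mean()),67)+3.5*u)
E
python3 tb.py w11
```

```text
orange 263 298 202 214 280.9 208.6
[(122, 261, 297, 279.0), (128, 261, 297, 279.0), (134, 262, 297, 279.5), (140, 262, 297, 279.5), (146, 261, 297, 279.0), (152, 261, 297, 279.0), (158, 262, 297, 279.5), (164, 262, 297, 279.5), (170, 262, 297, 279.5), (176, 262, 297, 279.5), (182, 262, 297, 279.5), (188, 262, 297, 279.5)]
yaw -1.1628693795615175 origin [424.84340939 254.99507692  67.        ]
```

Call:
arm_command --rows "0.48 -0.001 0.01 -0.01 0.009;0.48 -0.001 0.01 -0.02 0;0.48 0 0 -0.025 0;0.48 0 0 -0.015 0;0.48 0 0 0 0"

```text
time_s: 10.63
tool_pos: [422.8, 268.7, 264.8]
ee_rot: [-3.141, -0.007, 1.969]
contact_force: [-1.2, -0.5, -0.9]
width: 0.479
```

```bash
python3 gp.py 417 273.4 55 1.979
```

```text
t 10.6333 grasp [422.3 269.8  93.8] rot [-3.141 -0.007  1.969] F [-1.2 -0.5 -0.9] w 0.479
need [ -5.3   3.6 -38.8] twist 0.01
```

Call:
arm_command --rows "0.48 -0.005 0.004 0 0.009;0.48 0 0 0 0"

```text
time_s: 10.8
tool_pos: [418.4, 271.8, 263.0]
ee_rot: [-3.138, -0.006, 1.975]
contact_force: [0.2, 0.5, -0.0]
width: 0.481
```

```bash
python3 gp.py 417 273.4 55 1.979; python3 shot.py w12
```

```text
t 10.8 grasp [417.4 272.6  92. ] rot [-3.138 -0.006  1.975] F [ 0.2  0.5 -0. ] w 0.481
need [ -0.4   0.8 -37. ] twist 0.004
10.8 [418.4 271.8 263. ] [-3.138 -0.006  1.975] [-0.027  0.014 -0.019 -0.009 -0.001 -0.002] [ 0.2  0.5 -0. ] 0.4805184155740619
```

View pics/w12.png

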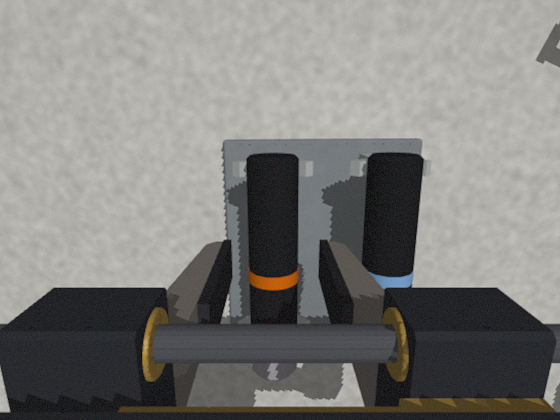

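Call:
arm_command --rows "0.48 0 0.001 -0.01 0.004;0.48 0 0 -0.013 0;0.48 0 0 -0.009 0;0.48 0 0 0 0"

```text
time_s: 11.18
tool_pos: [420.5, 273.5, 232.3]
ee_rot: [3.137, -0.007, 1.979]
contact_force: [-0.8, -0.9, -0.2]
width: 0.479
```

```bash
python3 gp.py 417 273.4 55 1.979
```

```text
t 11.1833 grasp [420.7 274.9  61.3] rot [ 3.137 -0.007  1.979] F [-0.8 -0.9 -0.2] w 0.479
need [-3.7 -1.5 -6.3] twist -0.0
```

Call:
arm_command --rows "0.48 -0.004 -0.0015 -0.005 0;0.48 0 0 0 0"

```text
time_s: 11.35
tool_pos: [416.3, 271.9, 227.0]
ee_rot: [3.137, -0.007, 1.979]
contact_force: [-0.6, 0.1, -0.2]
width: 0.481
```

```bash
python3 gp.py 417 273.4 55 1.979; python3 shot.py w13
```

```text
t 11.35 grasp [416.6 273.4  56. ] rot [ 3.137 -0.007  1.979] F [-0.6  0.1 -0.2] w 0.481
need [ 0.4  0.  -1. ] twist -0.0
11.35 [416.3 271.9 227. ] [ 3.137 -0.007  1.979] [-0.004 -0.011 -0.031 -0.003  0.016 -0.004] [-0.6  0.1 -0.2] 0.48086978662623014
```

View pics/w13.png

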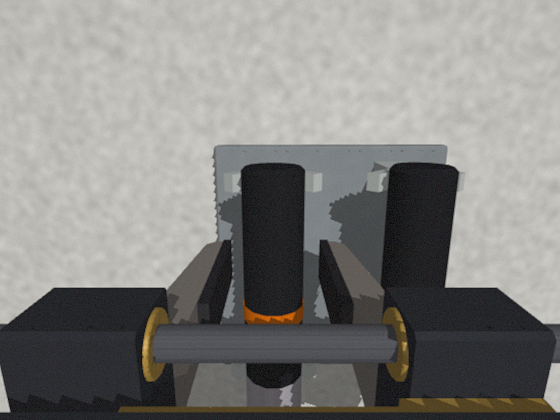

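Call:
arm_command --rows "0 0 0 0 0;0 0 0 0 0;0 0 0 0 0;0 0 0 0 0;0 0 0 0 0"

```text
time_s: 11.82
tool_pos: [415.7, 271.8, 228.5]
ee_rot: [3.138, -0.007, 1.979]
contact_force: [-0.3, -0.3, -0.8]
width: 0.294
```

Call:
arm_command --rows "0 0 0 0.01 0;0 0 0 0.02 0;0 0 0 0.03 0;0 0 0 0.03 0;0 0 0 0.02 0;0 0 0 0 0"

```text
time_s: 12.32
tool_pos: [415.1, 271.2, 345.2]
ee_rot: [3.14, -0.007, 1.979]
contact_force: [0.5, 1.1, -1.5]
width: 0.293
```

```bash
python3 gp.py 417 273.4 55 1.979; python3 shot.py s14 side; python3 -c "
from h import *
crop(cv2.imread('pics/s14.png')[:,:,::-1],150,120,290,240,5,'pics/s14c.png')"
```

```text
t 12.3167 grasp [414.9 272.4 174.2] rot [ 3.14  -0.007  1.979] F [ 0.5  1.1 -1.5] w 0.293
need [   2.1    1.  -119.2] twist -0.0
12.3167 [415.1 271.2 345.2] [ 3.14  -0.007  1.979] [-0.     0.     0.016 -0.001 -0.032 -0.001] [ 0.5  1.1 -1.5] 0.2932439672171416
```

View pics/s14c.png

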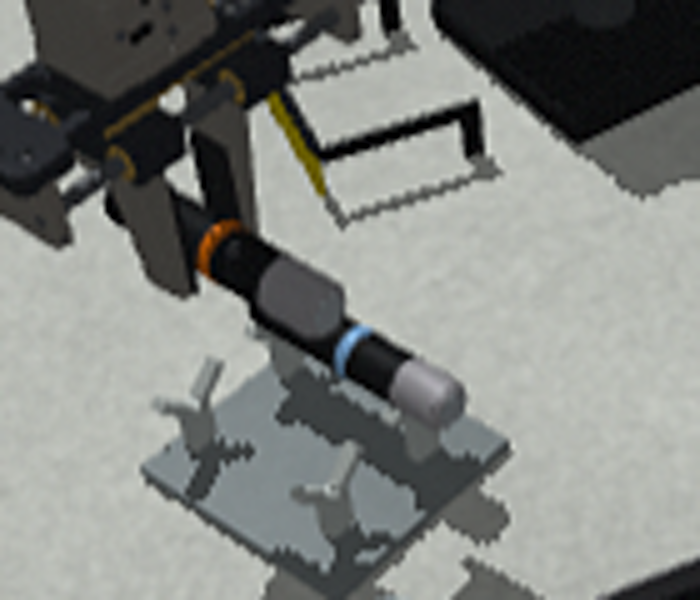

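Call:
arm_command --rows "0 0.008 -0.016 0 -0.05;0 0.013 -0.031 0 -0.072;0 0.013 -0.031 0 -0.072;0 0.013 -0.031 0 -0.072;0 0.013 -0.031 0 -0.072;0 0.013 -0.031 0 -0.072;0 0.013 -0.031 0 -0.072;0 0.013 -0.031 0 -0.072;0 0.013 -0.031 0 -0.072;0 0.013 -0.031 0 -0.072;0 0.013 -0.031 0 -0.072;0 0.01 -0.02 0 -0.06;0 0.005 -0.01 0 -0.04;0 0 0 0 0;0 0 0 0 0"

```text
time_s: 13.62
tool_pos: [566.3, -103.0, 326.4]
ee_rot: [-3.127, -0.004, 1.069]
contact_force: [-0.5, 0.2, -1.9]
width: 0.294
```

```bash
python3 gp.py 580.8 -117.8 92.5 1.0836
```

```text
t 13.6167 grasp [ 564.4 -101.2  155.4] rot [-3.127 -0.004  1.069] F [-0.5  0.2 -1.9] w 0.294
need [ 16.4 -16.6 -62.9] twist 0.015
```

Call:
arm_command --rows "0 0.008 -0.008 -0.01 0.01;0 0.006 -0.006 -0.02 0.005;0 0 0 -0.02 0;0 0 0 -0.008 0;0 0 0 0 0"

```text
time_s: 14.03
tool_pos: [578.2, -110.9, 265.3]
ee_rot: [-3.123, -0.004, 1.096]
contact_force: [-0.3, 0.8, -1.3]
width: 0.295
```

```bash
python3 gp.py 580.8 -117.8 92.5 1.0836; python3 shot.py w15; python3 shot.py s15 side; python3 -c "
from h import *
crop(cv2.imread('pics/s15.png')[:,:,::-1],290,230,430,350,5,'pics/s15c.png')"
```

```text
t 14.0333 grasp [ 575.8 -108.9   94.3] rot [-3.123 -0.004  1.096] F [-0.3  0.8 -1.3] w 0.295
need [ 5.  -8.9 -1.8] twist -0.012
14.0333 [ 578.2 -110.9  265.3] [-3.123 -0.004  1.096] [ 0.023 -0.     0.019  0.005  0.011 -0.003] [-0.3  0.8 -1.3] 0.29534445478100174
14.0833 [ 578.2 -110.8  265.9] [-3.123 -0.004  1.096] [-0.004 -0.021 -0.019 -0.001  0.018  0.004] [-0.6 -0.1 -1.3] 0.2873885963771734
```

View pics/s15c.png

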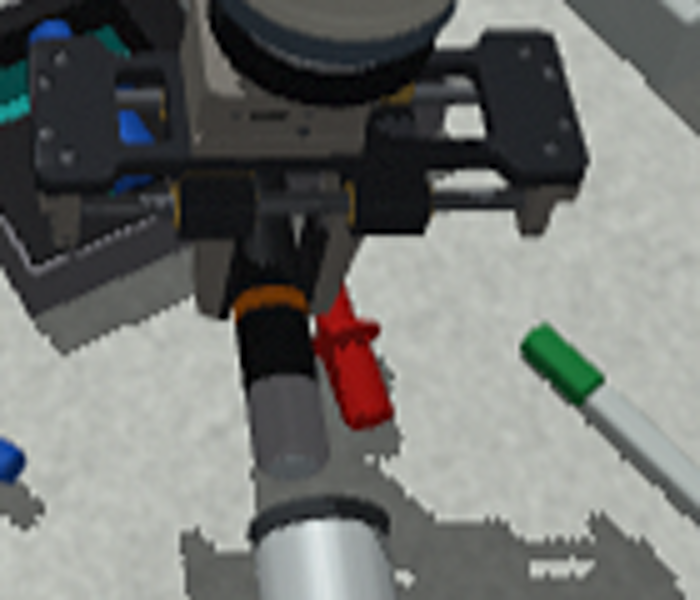

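View pics/w15.png

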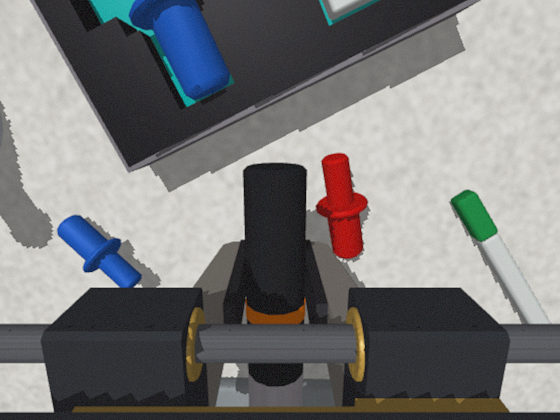

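```bash
cat > ov.py <<'E'
from h import *
import pickle,sys
# overlay tube on side and wrist; args: sidepic wristpic dz
sp,wp,dz=sys.argv[1],sys.argv[2],float(sys.argv[3])
th=np.linspace(0,2*np.pi,60)
def ring(p,t,a,r):
    u=np.array([np.cos(t),np.sin(t),0]);n=np.array([-u[1],u[0],0])
    return p+a*u+r*np.cos(th)[:,None]*n+r*np.sin(th)[:,None]*np.array([0,0,1])
for nm,cn,x0,y0 in ((sp,"side",310,260),(wp,"wrist",200,140)):
    if nm=="-": continue
    s=pickle.load(open(f"pics/{nm}.pkl","rb"));R=Ro.from_euler("xyz",s["ee_rot"]).as_matrix();g=s["tool_pos"]+171*R[:,2]
    t=s["ee_rot"][2]-np.pi; u=np.array([np.cos(t),np.sin(t),0]); o=g+20*u+[0,0,dz]
    c=cam(cn,s); im=cv2.imread(f"pics/{nm}.png"); f=6 if cn=="side" else 4
    w,h=(100,90) if cn=="side" else (160,150)
    q=cv2.resize(im[y0:y0+h,x0:x0+w],None,fx=f,fy=f,interpolation=cv2.INTER_CUBIC)
    L=[(o,t,0,14,(0,255,0)),(o,t,60,14,(0,255,0)),(o,t,-70,14,(0,255,0))] 
    L+=[(np.array([536.26,-201.82,90]),-2.058,0,26,(0,0,255)),(np.array([536.26,-201.82,90]),-2.058,0,18.5,(0,0,255))]
    for p,tt,a,r,col in L:
        pp=(proj(c,ring(p,tt,a,r))-[x0,y0]+.5)*f; cv2.polylines(q,[pp.astype(np.int32)],True,col,1,cv2.LINE_AA)
    cv2.imwrite(f"pics/{nm}o.png",q)
E
python3 ov.py s15 w15 -2.5
```

```text
(no output)
```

View pics/s15o.png

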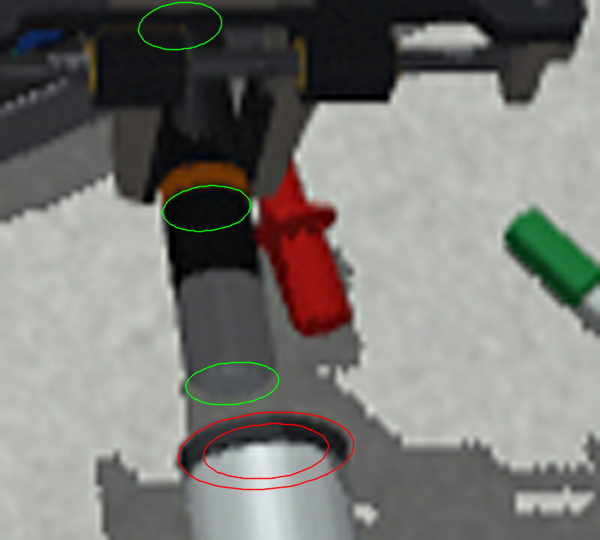

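View pics/w15o.png

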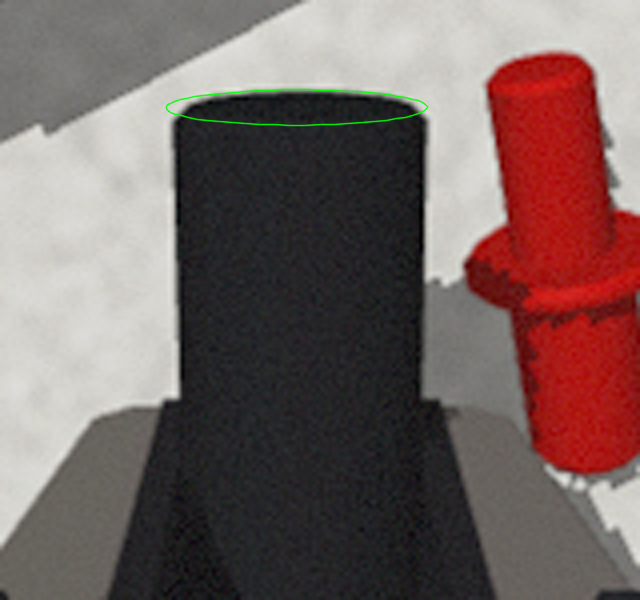

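Call:
arm_command --rows "0 0.0065 -0.0045 -0.001 -0.012;0 0 0 0 0"

```text
time_s: 14.3
tool_pos: [586.0, -114.9, 267.7]
ee_rot: [-3.127, -0.005, 1.084]
contact_force: [0.6, 0.3, -1.0]
width: 0.294
```

```bash
python3 gp.py 580.8 -117.8 92.5 1.0836; python3 shot.py s16 side; python3 ov.py s16 - -2.5
```

```text
t 14.3 grasp [ 584.3 -113.    96.8] rot [-3.127 -0.005  1.084] F [ 0.6  0.3 -1. ] w 0.294
need [-3.5 -4.8 -4.3] twist -0.001
14.3 [ 586.  -114.9  267.7] [-3.127 -0.005  1.084] [ 0.016 -0.032  0.024  0.005  0.016 -0.01 ] [ 0.6  0.3 -1. ] 0.2939376807904335
```

View pics/s16o.png

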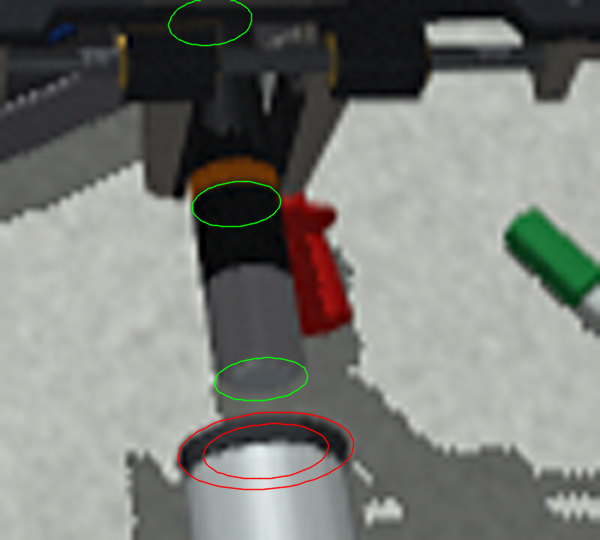

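Call:
arm_command --rows "0 -0.0035 -0.004 -0.004 0;0 0 0 0 0"

```text
time_s: 14.52
tool_pos: [582.4, -119.0, 264.9]
ee_rot: [-3.129, -0.006, 1.085]
contact_force: [-0.8, -0.6, -1.0]
width: 0.289
```

```bash
python3 gp.py 580.8 -117.8 92.5 1.0836
```

```text
t 14.5167 grasp [ 580.9 -117.1   93.9] rot [-3.129 -0.006  1.085] F [-0.8 -0.6 -1. ] w 0.289
need [-0.1 -0.7 -1.4] twist -0.002
```

Call:
arm_command --rows "0 -0.0037 -0.0071 -0.001 0;0 -0.0037 -0.0071 0 0;0 -0.0028 -0.0053 0 0;0 0 0 0 0"

```text
time_s: 14.85
tool_pos: [570.8, -140.9, 264.4]
ee_rot: [-3.129, -0.006, 1.085]
contact_force: [-0.4, -0.1, -1.3]
width: 0.296
```

```bash
cat > pl.py <<'E'
from h import *
s=read_state();R=Ro.from_euler("xyz",s["ee_rot"]).as_matrix();g=s["tool_pos"]+171*R[:,2]
t=-2.058;u=np.array([np.cos(t),np.sin(t),0]);n=np.array([-u[1],u[0],0]);d=g-[536.26,-201.82,92.5]
F=s["contact_force"]
print("t",s["time_s"],"mark depth",round(d@u+20,1),"lat",round(d@n,1),"dz",round(d[2],1),"yawerr",round(s["ee_rot"][2]-1.0836,3),"rot",s["ee_rot"].round(3),"F u,n,z",round(F@u,1),round(F@n,1),F[2].round(1),"torq",s["ft_torque"].round(2))
E
python3 pl.py; python3 shot.py s17 side; python3 ov.py s17 - -2.5
```

```text
t 14.85 mark depth -51.0 lat -0.1 dz 0.9 yawerr 0.002 rot [-3.129 -0.006  1.085] F u,n,z 0.2 -0.3 -1.3 torq [-0.08  0.12  0.01]
14.85 [ 570.8 -140.9  264.4] [-3.129 -0.006  1.085] [-0.006 -0.002  0.001  0.006 -0.     0.003] [-0.4 -0.1 -1.3] 0.29620369437265176
```

View pics/s17o.png

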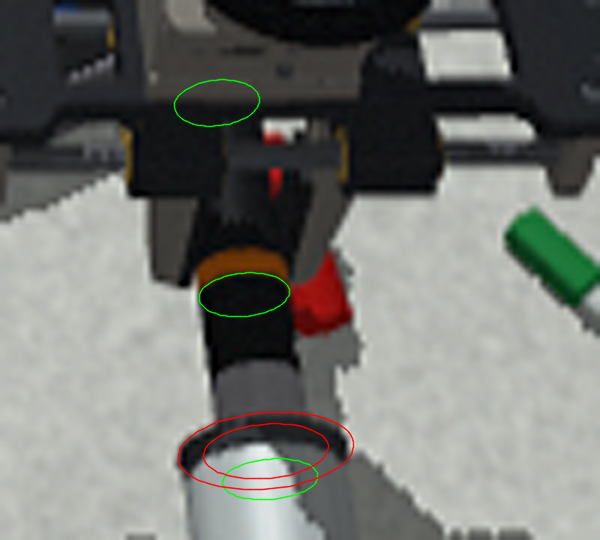

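Call:
arm_command --rows "0 -0.0028 -0.0053 0 0;0 -0.0037 -0.0071 0 0;0 -0.0028 -0.0053 0 0;0 0 0 0 0"

```text
time_s: 15.23
tool_pos: [560.6, -160.1, 264.4]
ee_rot: [-3.129, -0.006, 1.085]
contact_force: [-0.2, -0.1, -1.9]
width: 0.292
```

```bash
python3 pl.py
```

```text
t 15.2333 mark depth -29.3 lat -0.1 dz 0.9 yawerr 0.001 rot [-3.129 -0.006  1.085] F u,n,z 0.1 -0.1 -1.9 torq [-0.02  0.04 -0.02]
```

Call:
arm_command --rows "0 -0.0037 -0.0071 0 0;0 -0.0028 -0.0053 0 0;0 0 0 0 0"

```text
time_s: 15.48
tool_pos: [553.3, -174.0, 264.4]
ee_rot: [-3.129, -0.006, 1.085]
contact_force: [0.0, 0.1, -1.3]
width: 0.296
```

```bash
python3 pl.py; python3 shot.py s18 side; python3 shot.py w18; python3 ov.py s18 - -2
```

```text
t 15.4833 mark depth -13.6 lat -0.0 dz 1.0 yawerr 0.001 rot [-3.129 -0.006  1.085] F u,n,z -0.1 -0.1 -1.3 torq [-0.02  0.08 -0.01]
15.4833 [ 553.3 -174.   264.4] [-3.129 -0.006  1.085] [ 0.     0.    -0.001  0.005 -0.001  0.004] [ 0.   0.1 -1.3] 0.2962650660535398
15.5333 [ 553.5 -173.8  264.4] [-3.129 -0.006  1.084] [ 0.013  0.    -0.004  0.003  0.     0.011] [-0.7  0.3 -0.9] 0.29188635047281075
```

View pics/s18o.png

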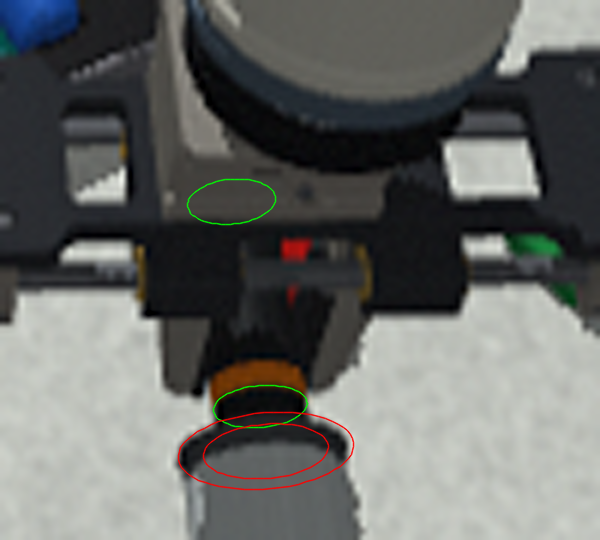

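View pics/w18.png

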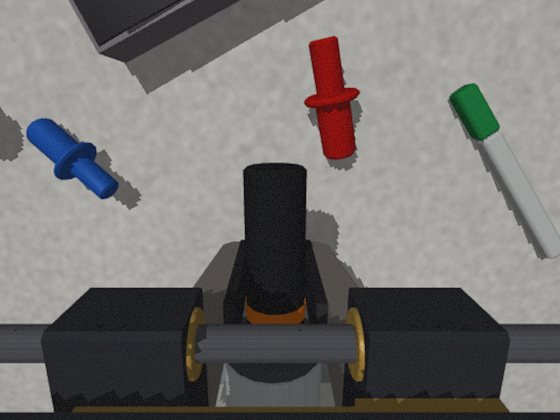

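Call:
arm_command --rows "0 -0.0028 -0.0053 0 0;0 -0.0014 -0.0027 0 0;0 0 0 0 0"

```text
time_s: 15.83
tool_pos: [549.3, -181.7, 264.4]
ee_rot: [-3.129, -0.007, 1.085]
contact_force: [-0.4, 0.8, -1.3]
width: 0.293
```

```bash
python3 pl.py; python3 shot.py s19 side; python3 shot.py w19; python3 -c "
from h import *
crop(cv2.imread('pics/s19.png')[:,:,::-1],325,305,385,350,12,'pics/s19c.png')"
```

```text
t 15.8333 mark depth -5.0 lat -0.0 dz 0.9 yawerr 0.002 rot [-3.129 -0.007  1.085] F u,n,z -0.5 -0.8 -1.3 torq [-0.05  0.13  0.01]
15.8333 [ 549.3 -181.7  264.4] [-3.129 -0.007  1.085] [-0.001  0.001  0.     0.001 -0.     0.001] [-0.4  0.8 -1.3] 0.29345825697345707
15.8833 [ 549.4 -181.5  264.4] [-3.129 -0.007  1.085] [ 0.007 -0.    -0.003  0.003 -0.     0.007] [-0.6 -0.3 -2.1] 0.2916694875405934
```

View pics/s19c.png

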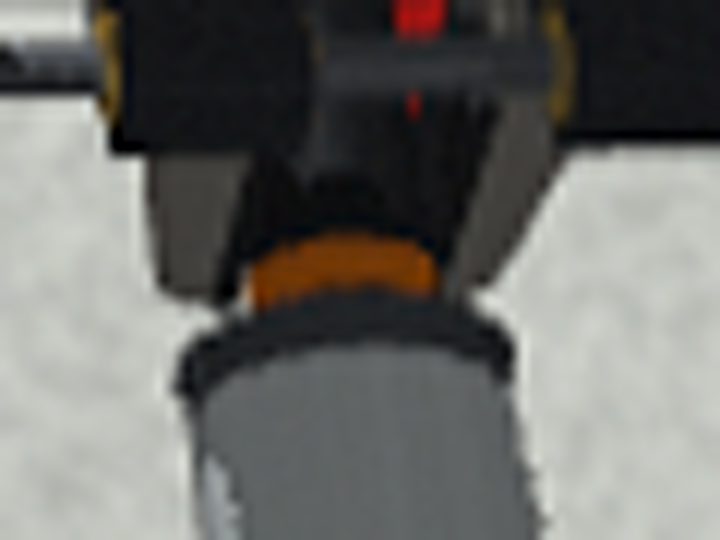

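```bash
cat > dep.py <<'E'
from h import *
import sys
c=cam("side");t=-2.058;u=np.array([np.cos(t),np.sin(t),0]);n=np.array([-u[1],u[0],0]);th=np.linspace(0,2*np.pi,721)
p0=np.array([536.26,-201.82,90])
def top(a,r,dz=0,col=None):
    p=proj(c,p0+[0,0,dz]+a*u+r*np.cos(th)[:,None]*n+r*np.sin(th)[:,None]*np.array([0,0,1]))
    m=np.abs(p[:,0]-col)<0.6; return p[m,1].min()
lip=top(0,26,col=355)
for dz in (-1.5,0):
  for d in (-8,-6,-5,-4,-2,0,2): print(dz,"mark",d,"rear-edge row",top(d-7,14,dz,354.5).round(2),"lip",lip.round(2),"diff",(lip-top(d-7,14,dz,354.5)).round(2))
E
python3 dep.py
```

```text
-1.5 mark -8 rear-edge row 323.76 lip 328.22 diff 4.46
-1.5 mark -6 rear-edge row 324.81 lip 328.22 diff 3.41
-1.5 mark -5 rear-edge row 325.33 lip 328.22 diff 2.89
-1.5 mark -4 rear-edge row 325.85 lip 328.22 diff 2.36
-1.5 mark -2 rear-edge row 326.9 lip 328.22 diff 1.31
-1.5 mark 0 rear-edge row 327.96 lip 328.22 diff 0.26
-1.5 mark 2 rear-edge row 329.02 lip 328.22 diff -0.8
0 mark -8 rear-edge row 323.37 lip 328.22 diff 4.84
0 mark -6 rear-edge row 324.42 lip 328.22 diff 3.8
0 mark -5 rear-edge row 324.94 lip 328.22 diff 3.28
0 mark -4 rear-edge row 325.47 lip 328.22 diff 2.75
0 mark -2 rear-edge row 326.52 lip 328.22 diff 1.7
0 mark 0 rear-edge row 327.58 lip 328.22 diff 0.64
0 mark 2 rear-edge row 328.64 lip 328.22 diff -0.42
```

Run:
```python
from h import *
for nm,cols,r0,r1 in (("s15",(352,354,356),322,345),("s18",(352,354,356),316,340),("s19",(352,354,356),316,340)):
    im=cv2.imread(f"pics/{nm}.png")[:,:,::-1].astype(int)
    for cc in cols: print(nm,cc,[f"{y}:"+",".join(map(str,im[y,cc-1:cc+2].mean(0).astype(int))) for y in range(r0,r1)])
```

```text
s15 352 ['322:78,81,84', '323:79,82,86', '324:79,82,84', '325:91,93,92', '326:100,102,99', '327:102,103,99', '328:98,100,97', '329:70,74,74', '330:50,55,58', '331:51,55,58', '332:48,51,54', '333:47,49,51', '334:189,197,198', '335:219,227,227', '336:214,222,222', '337:211,220,220', '338:210,218,219', '339:209,216,217', '340:208,215,216', '341:207,215,216', '342:206,214,215', '343:204,213,212', '344:203,211,211']
s15 354 ['322:78,78,80', '323:84,85,86', '324:91,93,90', '325:97,98,95', '326:100,102,99', '327:102,105,101', '328:93,95,92', '329:61,63,64', '330:47,51,54', '331:51,55,58', '332:46,49,52', '333:63,66,68', '334:190,199,199', '335:216,224,225', '336:213,221,220', '337:213,221,221', '338:214,221,221', '339:213,221,221', '340:214,221,221', '341:214,221,222', '342:215,222,223', '343:215,222,223', '344:214,222,222']
s15 356 ['322:93,94,91', '323:96,98,95', '324:97,99,96', '325:97,98,95', '326:97,99,95', '327:99,100,97', '328:89,91,87', '329:52,53,53', '330:38,40,43', '331:43,46,49', '332:40,43,46', '333:88,92,93', '334:175,182,183', '335:195,205,205', '336:194,203,203', '337:194,20
[... 1826 characters left out ...]
', '322:12,13,14', '323:10,12,16', '324:50,29,14', '325:100,50,10', '326:112,55,7', '327:113,55,7', '328:82,43,15', '329:39,34,32', '330:32,36,38', '331:33,36,37', '332:31,34,36', '333:45,48,49', '334:86,90,90', '335:97,101,101', '336:95,100,100', '337:96,99,99', '338:96,100,100', '339:95,99,99']
s19 356 ['316:21,21,22', '317:20,21,23', '318:23,23,24', '319:20,21,22', '320:15,17,19', '321:15,16,16', '322:14,16,16', '323:10,13,15', '324:34,21,13', '325:98,48,10', '326:113,56,8', '327:114,56,7', '328:77,41,15', '329:36,33,33', '330:32,36,39', '331:33,36,37', '332:31,33,35', '333:54,57,58', '334:91,94,94', '335:98,103,103', '336:97,102,101', '337:97,101,101', '338:97,101,101', '339:96,100,101']
```

Call:
arm_command --rows "0 -0.0021 -0.0041 -0.0005 0;0 0 0 0 0"

```text
time_s: 16.1
tool_pos: [547.3, -185.5, 263.9]
ee_rot: [-3.129, -0.007, 1.086]
contact_force: [-0.3, -0.5, -1.5]
width: 0.293
```

```bash
python3 pl.py; python3 shot.py s20 side
python3 - <<'E'
from h import *
im=cv2.imread("pics/s20.png")[:,:,::-1].astype(int)
for cc in (352,354,356): print(cc,[f"{y}:"+",".join(map(str,im[y,cc-1:cc+2].mean(0).astype(int))) for y in range(323,333)])
E
```

```text
t 16.1 mark depth -0.7 lat 0.0 dz 0.4 yawerr 0.002 rot [-3.129 -0.007  1.086] F u,n,z 0.6 -0.0 -1.5 torq [-0.1   0.07 -0.01]
16.1 [ 547.3 -185.5  263.9] [-3.129 -0.007  1.086] [ 0.015 -0.001 -0.004  0.01   0.     0.012] [-0.3 -0.5 -1.5] 0.29270987996287057
352 ['323:12,13,15', '324:13,14,15', '325:11,14,14', '326:7,12,15', '327:82,39,8', '328:108,52,5', '329:67,42,33', '330:30,35,38', '331:33,36,38', '332:32,34,36']
354 ['323:13,14,15', '324:12,14,15', '325:11,14,14', '326:7,12,17', '327:97,46,8', '328:103,53,10', '329:59,41,33', '330:31,34,38', '331:33,36,38', '332:33,35,37']
356 ['323:15,16,16', '324:12,13,13', '325:13,15,17', '326:7,12,17', '327:90,43,9', '328:101,52,12', '329:60,41,33', '330:31,35,39', '331:32,36,37', '332:32,35,36']
```

Call:
arm_command --rows "0.5 0 0 0 0;0.5 0 0 0 0;0.5 0 0 0 0;0.5 0 0 0.01 0;0.5 0 0 0.03 0;0.5 0.01 0.019 0.03 0;0.5 0.01 0.019 0.03 0;0.5 0 0 0.02 0;0.5 0 0 0 0"

```text
time_s: 16.9
tool_pos: [567.3, -145.7, 391.9]
ee_rot: [-3.128, -0.007, 1.084]
contact_force: [0.5, -0.7, 1.0]
width: 0.501
```

```bash
python3 pl.py; python3 shot.py w21; python3 shot.py s21 side; python3 -c "
from h import *
crop(cv2.imread('pics/s21.png')[:,:,::-1],310,270,400,340,8,'pics/s21c.png')"
```

```text
t 16.9 mark depth -45.4 lat -1.1 dz 128.4 yawerr 0.001 rot [-3.128 -0.007  1.084] F u,n,z 0.4 0.8 1.0 torq [-0.05  0.05 -0.02]
16.9 [ 567.3 -145.7  391.9] [-3.128 -0.007  1.084] [ 0.03   0.     0.003  0.011 -0.024  0.017] [ 0.5 -0.7  1. ] 0.501369220910318
16.95 [ 567.1 -145.7  390.4] [-3.128 -0.007  1.084] [-0.015  0.041  0.05  -0.004 -0.039 -0.008] [ 0.8  1.  -0.3] 0.5042735411950782
```

View pics/w21.png

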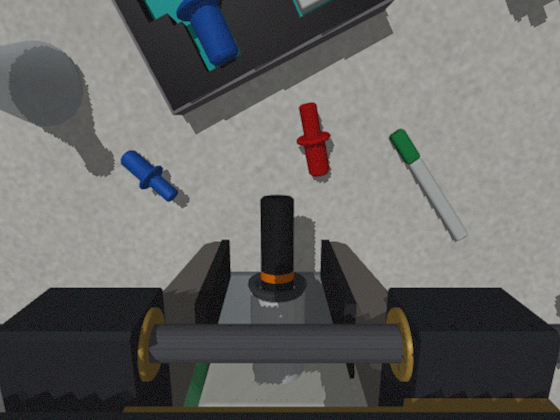

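View pics/s21c.png

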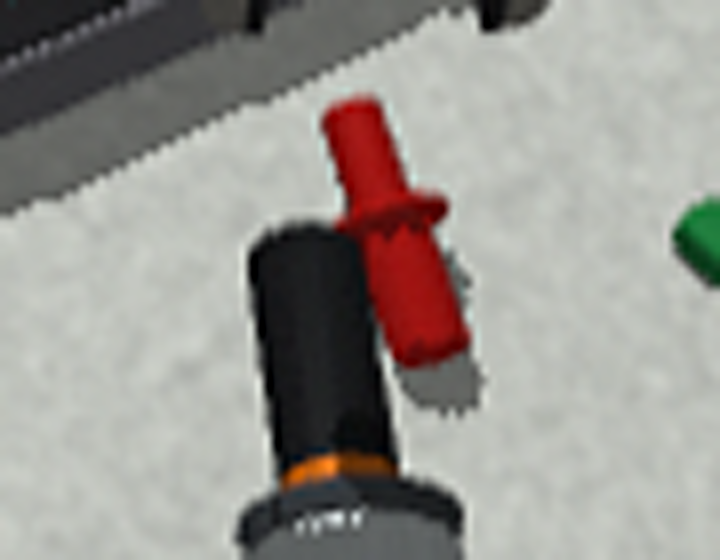

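Call:
arm_command --rows "0.5 -0.016 -0.029 0 0;0.5 -0.016 -0.029 0 0;0.5 -0.016 -0.029 -0.01 0;0.5 -0.014 -0.025 -0.01 0;0.5 0 0 0 0;0.5 0 0 0 0"

```text
time_s: 17.5
tool_pos: [498.6, -261.1, 360.7]
ee_rot: [-3.115, -0.006, 1.085]
contact_force: [-0.1, 1.1, 0.3]
width: 0.501
```

```bash
python3 shot.py w22;  python3 -c "
from h import *
crop(cv2.imread('pics/w22.png')[:,:,::-1],200,60,350,210,4,'pics/w22c.png')"
```

```text
17.5 [ 498.6 -261.1  360.7] [-3.115 -0.006  1.085] [-0.048  0.023  0.035 -0.021 -0.015 -0.024] [-0.1  1.1  0.3] 0.5008649934502326
```

View pics/w22.png

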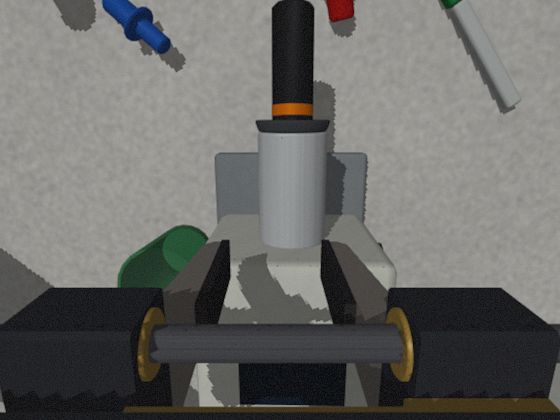

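View pics/w22c.png

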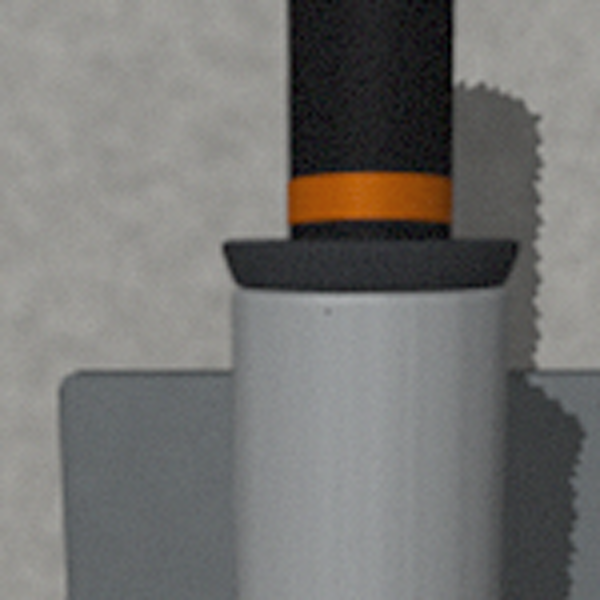

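Run:
```python
from h import *
import pickle
s=pickle.load(open("pics/w22.pkl","rb"));c=cam("wrist",s)
t=-2.058;u=np.array([np.cos(t),np.sin(t),0]);p=np.array([536.26,-201.82,90])
f=lambda a,z:(proj(c,[p+a*u+[0,0,z]])[0]-[200,60]+.5)*4
print("lip z90,z116",f(0,0),f(0,26))
for a in (-12,-10,-9,-5,-4,-3,-2,-1,0): print(a,f(a,12.5),f(a,14))
print("cam",c[2],"mouth",p)
```

```text
lip z90,z116 [373.8611984  239.15385339] [377.64517049 240.19948585]
-12 [376.55722445 162.02782476] [376.78443255 161.59261529]
-10 [376.39222161 175.09971802] [376.61788704 174.74886272]
-9 [376.30998495 181.61468945] [376.53488322 181.30574131]
-5 [375.98279025 207.53578312] [376.20464747 207.39268424]
-4 [375.90142677 213.98158004] [376.12253055 213.8795029 ]
-3 [375.82023624 220.41367432] [376.0405893  220.35244437]
-2 [375.73921813 226.8321096 ] [375.95882316 226.81155313]
-1 [375.65837189 233.23692934] [375.87723157 233.25687348]
0 [375.57769697 239.62817682] [375.79581396 239.68844952]
cam [ 532.02532776 -197.88955521  341.3628325 ] mouth [ 536.26 -201.82   90.  ]
```

Call:
arm_command --rows "0.6 0.015 0.027 0.005 0;0.6 0.015 0.027 0 0;0.6 0.013 0.022 0 0;0.6 0 0 0 0;0.6 0 0 0 0"

```text
time_s: 17.97
tool_pos: [543.4, -179.2, 363.4]
ee_rot: [-3.11, -0.006, 1.085]
contact_force: [0.6, 0.7, 0.0]
width: 0.601
```

```bash
python3 gp.py 547 -181.5 92.9 1.0836
```

```text
t 17.9667 grasp [ 539.2 -175.7  192.5] rot [-3.11  -0.006  1.085] F [0.6 0.7 0. ] w 0.601
need [  7.8  -5.8 -99.6] twist -0.001
```

Call:
arm_command --rows "0.6 0.007 -0.005 -0.015 0;0.6 0 0 -0.025 0;0.6 0 0 -0.025 0;0.6 0 0 -0.012 0;0.6 0 0 0 0"

```text
time_s: 18.38
tool_pos: [551.2, -182.8, 284.7]
ee_rot: [-3.113, -0.007, 1.09]
contact_force: [0.1, -1.0, -0.5]
width: 0.595
```

```bash
python3 gp.py 547 -181.5 92.9 1.0836
```

```text
t 18.3833 grasp [ 547.4 -179.5  113.8] rot [-3.113 -0.007  1.09 ] F [ 0.1 -1.  -0.5] w 0.595
need [ -0.4  -2.  -20.9] twist -0.006
```

Call:
arm_command --rows "0.6 -0.001 -0.002 -0.008 -0.005;0.6 -0.001 0 -0.008 0;0.6 0 0 0 0"

```text
time_s: 18.63
tool_pos: [548.8, -185.3, 268.0]
ee_rot: [-3.113, -0.006, 1.084]
contact_force: [-0.2, -0.2, 0.2]
width: 0.598
```

```bash
python3 gp.py 547 -181.5 92.9 1.0836; python3 pl.py
```

```text
t 18.6333 grasp [ 545.  -182.1   97.1] rot [-3.113 -0.006  1.084] F [-0.2 -0.2  0.2] w 0.598
need [ 2.   0.6 -4.2] twist -0.0
t 18.6333 mark depth -1.5 lat -1.5 dz 4.6 yawerr 0.0 rot [-3.113 -0.006  1.084] F u,n,z 0.2 -0.1 0.2 torq [-0.1   0.13 -0.01]
```

Call:
arm_command --rows "0.6 0.0015 0 -0.0045 0;0.6 0 0 0 0;0 0 0 0 0;0 0 0 0 0;0 0 0 0 0;0 0 0 0 0;0 0 0 0 0"

```text
time_s: 19.22
tool_pos: [550.9, -185.7, 265.7]
ee_rot: [-3.115, -0.007, 1.084]
contact_force: [-1.3, 1.4, 1.1]
width: 0.295
```

```bash
python3 pl.py; python3 -c "
from h import *
print(read_state()['width'])"
```

```text
t 19.2167 mark depth -2.4 lat 0.9 dz 2.2 yawerr -0.0 rot [-3.115 -0.007  1.084] F u,n,z -0.7 -1.8 1.1 torq [ 0.22  0.4  -0.08]
0.29494413965043087
```

Call:
arm_command --rows "0 -0.0014 -0.0027 0 0;0 0 0 0 0"

```text
time_s: 19.38
tool_pos: [549.3, -188.0, 265.9]
ee_rot: [-3.115, -0.008, 1.084]
contact_force: [-1.8, -1.3, 1.1]
width: 0.294
```

```bash
python3 pl.py
```

```text
t 19.3833 mark depth 0.4 lat 0.4 dz 2.5 yawerr 0.0 rot [-3.115 -0.008  1.084] F u,n,z 2.0 -1.0 1.1 torq [-0.26  0.34  0.01]
```

Call:
arm_command --rows "0.6 0 0 0 0;0.6 0 0 0 0;0.6 0 0 0 0;0.6 0 0 0 0;0.6 0 0 0.01 0;0.6 0 0 0.03 0;0.6 0 0 0.03 0;0.6 -0.01 -0.019 0.02 0;0.6 -0.013 -0.025 0.01 0;0.6 -0.013 -0.025 0 0;0.6 0 0 0 0;0.6 0 0 0 0"

```text
time_s: 20.38
tool_pos: [512.5, -259.6, 375.9]
ee_rot: [-3.121, -0.006, 1.086]
contact_force: [-0.1, 0.8, -0.0]
width: 0.6
```

```bash
cat > meas.py <<'E'
from h import *
import pickle,sys
nm=sys.argv[1]
s=pickle.load(open(f"pics/{nm}.pkl","rb"));c=cam("wrist",s);print(s["tool_pos"].round(1),s["ee_rot"].round(3))
t=-2.058;u=np.array([np.cos(t),np.sin(t),0]);p=np.array([536.26,-201.82,90])
uv=proj(c,[p])[0];x0,y0=int(uv[0])-75,max(0,int(uv[1])-110)
f=lambda a,z:(proj(c,[p+a*u+[0,0,z]])[0]-[x0,y0]+.5)*4
for a in (-9,-8,-7,-6,-2,-1,0,1): print(a,f(a,13)[1].round(1))
print("lip",f(0,0),f(0,26)); crop(cv2.imread(f"pics/{nm}.png")[:,:,::-1],x0,y0,x0+150,y0+150,4,f"pics/{nm}c.png")
E
python3 shot.py w23; python3 meas.py w23
```

```text
20.3833 [ 512.5 -259.6  375.9] [-3.121 -0.006  1.086] [-0.035 -0.017 -0.003 -0.019  0.009 -0.024] [-0.1  0.8 -0. ] 0.6001565682893801
[ 512.5 -259.6  375.9] [-3.121 -0.006  1.086]
-9 391.3
-8 397.3
-7 403.3
-6 409.3
-2 433.2
-1 439.1
0 445.0
1 450.9
lip [303.32255132 442.34156429] [299.73809917 448.01365762]
```

View pics/w23c.png

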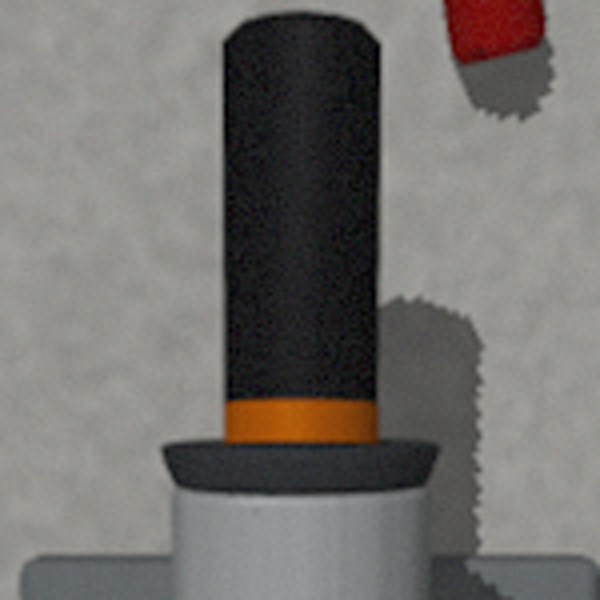

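```bash
python3 - <<'E'
from h import *
import pickle
s=pickle.load(open("pics/w23.pkl","rb"));c=cam("wrist",s);p=np.array([536.26,-201.82,90]);uv=proj(c,[p])[0];x0,y0=int(uv[0])-75,max(0,int(uv[1])-110)
print(x0,y0)
im=cv2.imread("pics/w23.png")[:,:,::-1].astype(int)
X=x0+75
for y in range(y0+97,y0+126): print(y,(y-y0+.5)*4,im[y,X-8:X+8].mean(0).astype(int), im[y,X-30:X-24].mean(0).astype(int))
E
python3 shot.py s23 side; python3 -c "
from h import *
crop(cv2.imread('pics/s23.png')[:,:,::-1],310,270,400,340,8,'pics/s23c.png')"
```

```text
199 20
117 390.0 [28 29 30] [145 144 140]
118 394.0 [24 28 33] [144 143 139]
119 398.0 [79 46 27] [146 145 142]
120 402.0 [147  75  13] [148 146 143]
121 406.0 [171  85  11] [149 148 145]
122 410.0 [168  85  10] [150 149 146]
123 414.0 [167  85  11] [149 149 144]
124 418.0 [166  84  10] [150 149 146]
125 422.0 [167  84  10] [148 148 144]
126 426.0 [167  84  11] [152 150 146]
127 430.0 [167  84  10] [148 149 144]
128 434.0 [169  84  11] [151 150 146]
129 438.0 [163  83  10] [134 134 131]
130 442.0 [108  57  22] [82 82 80]
131 446.0 [28 34 39] [38 38 42]
132 450.0 [45 48 51] [47 46 51]
133 454.0 [50 52 56] [44 47 50]
134 458.0 [49 51 54] [45 46 48]
135 462.0 [45 48 50] [42 44 45]
136 466.0 [45 47 50] [44 47 47]
137 470.0 [46 48 50] [44 46 48]
138 474.0 [47 49 51] [43 47 47]
139 478.0 [44 46 49] [42 43 47]
140 482.0 [45 47 50] [41 43 45]
141 486.0 [44 45 48] [39 41 41]
142 490.0 [35 36 38] [76 77 78]
143 494.0 [64 65 66] [119 121 122]
144 498.0 [130 132 134] [133 136 137]
145 502.0 [155 158 159] [132 135 136]
20.4333 [ 512.5 -259.4  375.8] [-3.12  -0.006  1.087] [ 0.023  0.017  0.008  0.005 -0.006  0.006] [-0.2 -0.5  0.3] 0.6005992228239277
```

View pics/s23c.png

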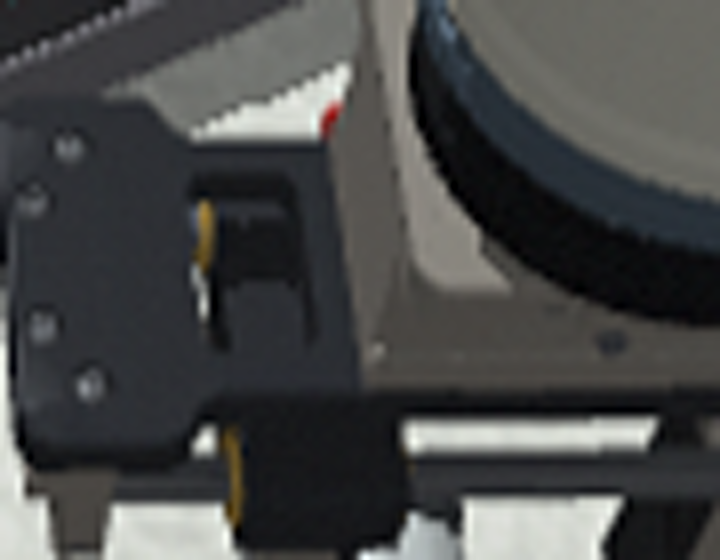

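Call:
arm_command --rows "0.6 0 0 0.03 0;0.6 0 0 0.03 0;0.6 -0.03 0.01 0 0;0.6 -0.035 0.01 0 0;0.6 -0.035 0.01 0 0;0.6 -0.035 0 0 0;0.6 -0.02 0 0 0;0.6 0 0 0 0"

```text
time_s: 21.15
tool_pos: [355.6, -219.9, 433.4]
ee_rot: [-3.112, -0.008, 1.097]
contact_force: [-0.0, -0.4, 0.5]
width: 0.598
```

```bash
python3 shot.py s24 side;python3 shot.py t24 top; python3 -c "
from h import *
crop(cv2.imread('pics/s24.png')[:,:,::-1],160,150,460,400,2.4,'pics/s24c.png')
crop(cv2.imread('pics/t24.png')[:,:,::-1],200,140,480,300,2.8,'pics/t24c.png')"
```

```text
21.15 [ 355.6 -219.9  433.4] [-3.112 -0.008  1.097] [ 0.031  0.008 -0.011  0.012 -0.018  0.028] [-0.  -0.4  0.5] 0.5976250116151959
21.2 [ 357.1 -220.2  433.6] [-3.113 -0.008  1.097] [ 0.013  0.043 -0.061  0.007 -0.019  0.015] [-0.3  0.8  1.1] 0.5969410398379487
```

View pics/s24c.png

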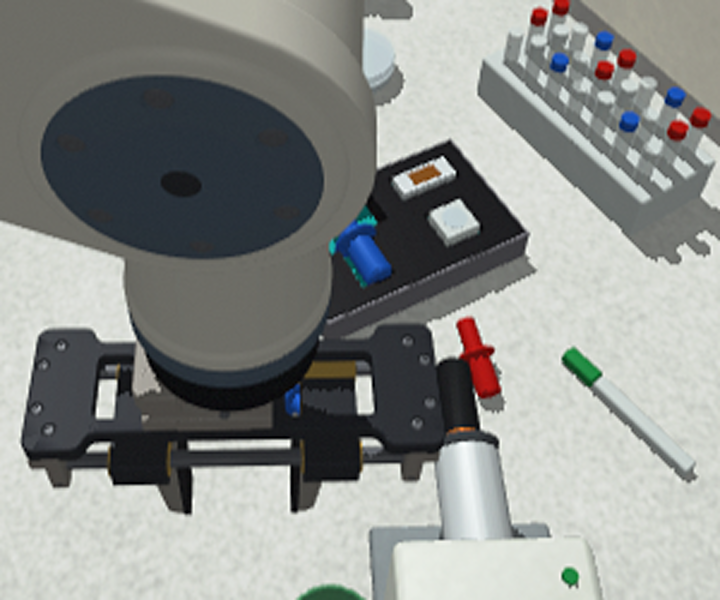

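View pics/t24c.png

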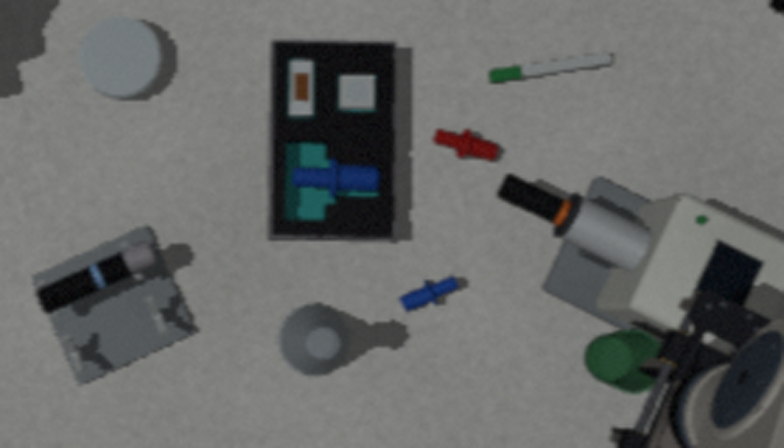

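```bash
python3 -c "
from cell import *
print(finish_job())"
```

```text
the job is handed in; nothing more can be done
None
```

I drew the blue dust plug from the sleeve and seated it in its foam cutout. I then slid the orange-ring tube, bright end first, into the sleeve. Both are released, the arm is clear of everything, and the job was handed in at about 21 s of the 64 s allowed.

**Plug:** The side and wrist views show it down in the trough with its shank end below the foam top, and it took about 6 N of contact when pressed home. It lies about 2–3 mm to one side of the cutout's centre, which is within the trough's clearance.

**Tube:** After the first release the view from above showed the ring about 3 mm short, although the arm's own position said 0.7 mm and the side camera about 2 mm. I went with the view from above, regripped and pushed it 2.8 mm further. The last view from above shows the whole ring, with its front edge level with the lip or about 0.4 mm short, so not too deep.

**Rest of the bench:** In the final top view the spare tube, filter slide, lens cell, flask, petri dishes and pen, and both look-alike plugs, stand where they started. The arm partly covered the beaker there, and the glasses were outside the pictures I checked last. The arm never went near the glasses, and passed well above the beaker.

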